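# Scoop wooden balls and hold the full scoop level over the pot

## Task

Pick up the steel hand scoop with the wooden handle and use it to scoop at least three of the six wooden balls out of the wooden tray, without touching the balls with the gripper and without spilling any: every ball ends in the scoop or still in the tray. Carry the loaded scoop to the enamel pot and finish while still holding it there, level and steady, its pan over the middle of the pot's mouth and clear above the rim; do not tip the balls in and do not let go. Leave the pot standing where it is and do not disturb the mug, jar, hammer or wooden offcut.

Things in the scene. Friction and masses are not known exactly. Their poses are not given: they have to be found in the camera images.
- scoop: loose steel hand scoop, about 0.3 kg, flat on the bench, its wooden handle towards the robot. Origin: centre of the pan's underside; x towards the open front lip, z up. Pan x -60 to +60, 100 wide outside, 94 inside, floor 2 thick; back wall 42 high; side walls 36 high from the back to x = +10, then 20 to x = +30, then 12 to x = +46
- scoop_grip (a point): middle of the handle's graspable part: x = -80 from the scoop's origin, 85 above its underside. Handle: flat-sided bar along the scoop's x, from x = -140 to -30, 24 wide, 22 high, on a steel upright at the back wall; take it from above, fingers closing across it (along the scoop's y)
- scoop_lip (a point): middle of the scoop's front lip, x = +60, 1 above its underside; from it a ramp rises backwards to a 4 mm high sill at x = +46, behind which the pan's floor is 2 high: the sill keeps balls in the pan while it is level
- scoop_pan (a point): middle of the pan's inside, 18 above the scoop's origin; a ball counts as in the scoop when its centre is within 62 of this point while the scoop is up
- tray: light wooden tray fixed to the bench, 326 long, 132 wide, open on top. Origin: on the bench under its middle; x along it towards the end where the balls lie. Inner floor flat, 310 long (x -155 to +155), 116 wide, its top 8 above the bench; upright walls 8 thick, 45 high, but 95 high at the ball end. Balls start between x = +40 and +145; the rest of the floor is free
- tray_floor (a point): tray's inner floor, at the tray's origin, 8 above the bench
- tray_end (a point): foot of the tray's end wall on the balls' side, middle of the width, on the inner floor (x = +155)
- pot: loose round grey enamel pot with a blue rim and two side handles, outer radius 100, rim top 109 above the bench, 1.4 kg, handles along its y reach 128 from the axis. Origin: centre of its underside, z up
- pot_mouth (a point): centre of the pot's mouth, at rim height (109 above the bench)
- ball0: loose smooth lacquered wooden ball, diameter 30, 10 g, slides and rolls easily; origin at its centre
- ball1: loose smooth lacquered wooden ball, diameter 30, 10 g, slides and rolls easily; origin at its centre
- ball2: loose smooth lacquered wooden ball, diameter 30, 10 g, slides and rolls easily; origin at its centre
- ball3: loose smooth lacquered wooden ball, diameter 30, 10 g, slides and rolls easily; origin at its centre
- ball4: loose smooth lacquered wooden ball, diameter 30, 10 g, slides and rolls easily; origin at its centre
- ball5: loose smooth lacquered wooden ball, diameter 30, 10 g, slides and rolls easily; origin at its centre
- mug: bystander: white mug, radius 38, 85 high, beyond the scoop; origin: centre of its underside
- jar: bystander: glass jar with steel lid, radius 34, 90 high; origin: centre of its underside
- offcut: bystander: wooden offcut lying between robot base and scoop, 140 x 45 x 22; origin: centre of its underside
- hammer: bystander: hammer lying at the far right of the bench; origin on its underside
Things that resemble listed ones, but are neither listed nor needed, are in the scene too. What is shaped like the ball1 but turquoise is not meant.

How it is judged (in metres and radians):
On the way, in this order (a step that is already met when the one before it is completed fails the run):
1. the scoop is lifted off the bench in the gripper (contact force between the fingers and scoop above 2 N and height (world z) of scoop above 0.02 m), for 0.1 s.
2. the scoop, with balls in it, is lifted well above the tray's walls (contact force between the fingers and scoop above 2 N and distance between any of ball0, ball1, ball2, ball3, ball4, ball5 and scoop_pan below 0.062 m and height (world z) of scoop above 0.08 m), for 0.2 s.
At the end, for the whole second after the job is handed in: Held in the gripper, at least three balls in it, all others in the tray; scoop level within 10 degrees, still (30 mm/s, 0.2 rad/s), pan middle within 50 mm of the pot's axis, underside over 120 mm above the bench, touching neither pot nor tray; pot upright on the bench (contact force between the fingers and scoop above 2 N and (distance between each of ball0, ball1, ball2 and scoop_pan below 0.062 m or distance between each of ball0, ball1, ball3 and scoop_pan below 0.062 m or distance between each of ball0, ball1, ball4 and scoop_pan below 0.062 m or distance between each of ball0, ball1, ball5 and scoop_pan below 0.062 m or distance between each of ball0, ball2, ball3 and scoop_pan below 0.062 m or distance between each of ball0, ball2, ball4 and scoop_pan below 0.062 m or distance between each of ball0, ball2, ball5 and scoop_pan below 0.062 m or distance between each of ball0, ball3, ball4 and scoop_pan below 0.062 m or distance between each of ball0, ball3, ball5 and scoop_pan below 0.062 m or distance between each of ball0, ball4, ball5 and scoop_pan below 0.062 m or distance between each of ball1, ball2, ball3 and scoop_pan below 0.062 m or distance between each of ball1, ball2, ball4 and scoop_pan below 0.062 m or distance between each of ball1, ball2, ball5 and scoop_pan below 0.062 m or distance between each of ball1, ball3, ball4 and scoop_pan below 0.062 m or distance between each of ball1, ball3, ball5 and scoop_pan below 0.062 m or distance between each of ball1, ball4, ball5 and scoop_pan below 0.062 m or distance between each of ball2, ball3, ball4 and scoop_pan below 0.062 m or distance between each of ball2, ball3, ball5 and scoop_pan below 0.062 m or distance between each of ball2, ball4, ball5 and scoop_pan below 0.062 m or distance between each of ball3, ball4, ball5 and scoop_pan below 0.062 m) and angle between scoop's own z axis and vertical below 0.17 rad and contact force between scoop and pot below 0.1 N and contact force between scoop and tray below 0.1 N and height (world z) of scoop above 0.12 m and horizontal distance between scoop_pan and pot_mouth below 0.05 m and linear speed of scoop below 0.03 m/s and angular speed of scoop below 0.2 rad/s and angle between pot's own z axis and vertical below 0.1 rad and height (world z) of pot below 0.01 m and (distance between ball0 and scoop_pan below 0.062 m or (x of ball0 in the frame of tray between -0.158 and 0.158 m and y of ball0 in the frame of tray between -0.06 and 0.06 m and height (world z) of ball0 below 0.06 m)) and (distance between ball1 and scoop_pan below 0.062 m or (x of ball1 in the frame of tray between -0.158 and 0.158 m and y of ball1 in the frame of tray between -0.06 and 0.06 m and height (world z) of ball1 below 0.06 m)) and (distance between ball2 and scoop_pan below 0.062 m or (x of ball2 in the frame of tray between -0.158 and 0.158 m and y of ball2 in the frame of tray between -0.06 and 0.06 m and height (world z) of ball2 below 0.06 m)) and (distance between ball3 and scoop_pan below 0.062 m or (x of ball3 in the frame of tray between -0.158 and 0.158 m and y of ball3 in the frame of tray between -0.06 and 0.06 m and height (world z) of ball3 below 0.06 m)) and (distance between ball4 and scoop_pan below 0.062 m or (x of ball4 in the frame of tray between -0.158 and 0.158 m and y of ball4 in the frame of tray between -0.06 and 0.06 m and height (world z) of ball4 below 0.06 m)) and (distance between ball5 and scoop_pan below 0.062 m or (x of ball5 in the frame of tray between -0.158 and 0.158 m and y of ball5 in the frame of tray between -0.06 and 0.06 m and height (world z) of ball5 below 0.06 m))); the arm keeps its last pose, push and grip.
It fails at once if a ball is on the bench (height (world z) of any of ball0, ball1, ball2, ball3, ball4, ball5 below 0.019 m).
It fails at once if the gripper's fingers touch a ball (contact force between the fingers and ball0 above 1 N or contact force between the fingers and ball1 above 1 N or contact force between the fingers and ball2 above 1 N or contact force between the fingers and ball3 above 1 N or contact force between the fingers and ball4 above 1 N or contact force between the fingers and ball5 above 1 N).
It fails at once if the pot is shifted by more than 30 mm (distance of pot from where it was at the start of the episode above 0.03 m).
It fails at once if mug, jar, offcut or hammer is shifted by more than 30 mm (distance of any of mug, jar, offcut, hammer from where it was at the start of the episode above 0.03 m).
It also fails if it takes over 61 s, if anything falls off the work surface, if the arm or the gripper's body presses on something with over 40 N, if the wrist force passes 120 N, or if a joint passes its speed limit or range.

## Robot

A 6-joint arm with a two-finger parallel gripper is mounted at the origin on the work surface. World frame = base frame: x ahead of the robot, y to its left, z up, the work surface at z = 0. Lengths are in mm, angles in degrees, forces in N, time in s.
With the tool pointing down it reaches from about 250 to 775 mm from the base axis. Payload 4 kg.
Tool frame: the origin (TCP) lies midway between the tips of the shut fingers; the grasp point (between the pads) lies 19 mm behind it (tcp_to_grasp is the distance from the TCP to the grasp point, in mm); z points along the fingers, x is the direction in which the jaws open and shut, and the axes are right-handed (so a half turn about z gives the same grasp; the last joint's range is limited). The gripper opens to 94 mm and grips with 3 to 60 N. Pads are 16 mm wide; open, the fingers measure 119 mm over their backs; the gripper's body (75 mm by 177 mm) begins 78 mm behind the grasp point.
Start: joints at [66.973, 4.996, 78.535, -0, 96.463, -5.907], TCP at [161.916, 525.649, 171.706] pointing down, gripper open.
Joint ranges: [-177.83, 177.83], [-43.37, 116.18], [15.69, 146.23], [-61.86, 241.86], [9.47, 152.12], [-147.06, 147.06]. Speed limits (degrees/s): [159.86, 159.86, 180, 180, 180, 180].

## Interface

Orientations are given as [roll, pitch, yaw] about the fixed x, y, z axes, in that order (R = Rz(yaw) Ry(pitch) Rx(roll)).
In Python, from station import read_state, grab_frame, close_job, trace, tcp_to_grasp gives the robot as it stands.
- The arm moves only by the shell command python3 -m inch 'ROWS' [FORCE]. ROWS is JSON, a list of rows, each a list of 3 entries, a list of its own where there are three numbers: the closure in counts, from 0 (fully open) to 255 (shut), then the shift along the world's x, y, z in units of 30 mm (1.0 is 30 mm), then the turn, a rotation vector about the world's x, y, z in units of 8 degrees (1.0 is 8 degrees). In form: [[fingers, [dx, dy, dz], [wx, wy, wz]], ...]. A call has 1 to 20 rows; each row shifts and turns the pose as measured when the row begins; what a row does not reach is not made up. A row lasts 1/10 s, in which the tool goes at most 50 mm and 8.59 degrees, less where a joint would pass 70% of its speed; a pose out of reach is approached as far as the arm can. A call is refused whole if a number of a shift passes 1 or a number of a turn 1, either way. A call with a gripper value outside its range is refused whole. The fingers move at their own pace and stop on an object; FORCE is the grip in N (left out, the last holds). Time passes only in rows, so rows that do not move let the fingers close. It gives the time, the measured TCP pose, the force and the opening at its end, in the units of the state.
- read_state(): the state, without advancing time (a new reading comes with each control period).
- grab_frame(name): name is "scene" or "side" or "wrist"; returns a dict with "color" (480x640x3 uint8, red, green, blue), "vertical_fov" (degrees; the focal length in pixels is half the picture's height over the tangent of half this angle, whatever the lens; pixels are square), "cx", "cy" (the principal point, pixels), "camera_from_world" (4x4, takes a point from world to camera coordinates); the wrist camera has in their place "T_tool_cam" (4x4, takes a point from camera to tool coordinates, whose origin is the TCP and whose axes are the tool frame's). Camera axes: x right, y down, z forward; pixel columns grow to the right and rows downward; lengths in mm; the calibration is good to about 2 mm. A picture is of the moment at which its call begins: read the wrist's pose just before it. There is no depth.
- close_job(): hands the job in, once; it reports no verdict.
Trained networks look in the newest picture that a camera, given by its name, has taken for a name from the list of things; names that differ only in an ending like _2 or _b are one class to them, and where a whole thing is asked for, a point or a joint stands for the part that bears it (a point fixed in the world has none). Each returns a list of dicts, best first, with "confidence" (0 to 1); they miss things now and then, are a little off and sometimes report something else, mostly with a low value. They report only what shows in the picture. A call takes as long as a camera call. They do not tell look-alikes from the thing itself.
- trace(thing, camera): "pixels" (480x640 bool, what is visible of it) and "bbox" ([left, top, width, height] in pixels, round what is visible of it).
The state is a dict: "time": time; "joint_positions": joint angles; "dq": joint speeds; "effort": joint torques, N m; "position": TCP position; "tcp_rot": TCP orientation; "contact_force": force on the tool from outside, world axes, zero at the start; "ft_torque": the same for the moment, N m; "opening": finger opening in mm.
Only numpy, scipy, OpenCV 4.12 (cv2) and the standard library are available. Lean on these libraries where they do the work, as an engineer would, in place of code of your own. Each camera call takes 0.05 s, during which the arm holds its last target.

## Working session

There is one attempt and no reset: what is moved stays moved. The work goes in short steps, Python scripts to look and compute and a shell command to move; the robot and the scene stay as the last step left them, time stands still between calls to the robot, and variables do not carry over. Pictures are saved under pics/ and viewed, and the job is handed in when it is done.

```bash
ls; mkdir -p pics; python3 - <<'E'
from station import *
import cv2
print(read_state(), tcp_to_grasp)
for n in ["scene","side","wrist"]:
    f=grab_frame(n); cv2.imwrite(f"pics/a_{n}.png",f["color"][:,:,::-1])
    print(n,{k:v for k,v in f.items() if k!="color"})
E
```

```text
pics
{'time': 0.0, 'joint_positions': array([ 6.69724003e+01,  5.03923899e+00,  7.86205351e+01,  1.66651403e-03,
        9.64623493e+01, -5.90769561e+00]), 'dq': array([-0.00052972, -0.02988065, -0.00235022, -0.02826046, -0.00187542,
        0.0271545 ]), 'effort': array([-1.85209741e-03, -3.40173161e+01, -3.02428973e+01,  7.15152360e-02,
        3.30972578e-02, -1.94105492e-04]), 'position': array([161.67023209, 525.0825407 , 170.54027504]), 'tcp_rot': array([-1.79985783e+02,  1.21304352e-01,  7.28802968e+01]), 'contact_force': array([-0.00726037,  0.0465772 ,  0.33512715]), 'ft_torque': array([0.03880338, 0.01048498, 0.00418657]), 'opening': 93.89170500207526} 18.8
scene {'vertical_fov': 45.268997300893744, 'cx': 319.0496118884252, 'cy': 252.9573635171688, 'camera_from_world': array([[ 7.68395327e-01,  6.39710049e-01,  1.84302722e-02,
        -4.91200858e+02],
       [ 4.21937021e-01, -4.84741444e-01, -7.66155913e-01,
        -1.31953627e+02],
       [-4.81183719e-01,  5.96487037e-01, -6.42390413e-01,
         1.43111465e+03],
       [ 0.00000000e+00,  0.00000000e+00,  0.00000000e+
[... 237 characters left out ...]
 [-2.81103636e-01, -5.31127869e-01, -7.99302153e-01,
         2.95370578e+02],
       [ 3.60131213e-01,  7.13636105e-01, -6.00856904e-01,
         7.90010285e+02],
       [ 0.00000000e+00,  0.00000000e+00,  0.00000000e+00,
         1.00000000e+00]])}
wrist {'vertical_fov': 66.45813450999538, 'cx': 326.14795191695873, 'cy': 236.61549384956058, 'T_tool_cam': array([[ 9.99998768e-01, -3.55992487e-05,  1.56941435e-03,
         1.62786967e-01],
       [-3.94382412e-04,  9.61981824e-01,  2.73113189e-01,
        -7.90435867e+01],
       [-1.51947070e-03, -2.73113471e-01,  9.61980625e-01,
        -2.13043760e+02],
       [ 0.00000000e+00,  0.00000000e+00,  0.00000000e+00,
         1.00000000e+00]])}
```

View pics/a_scene.png

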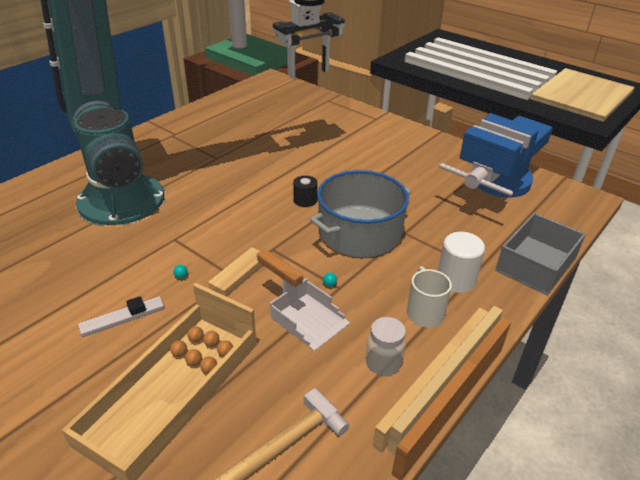

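View pics/a_side.png

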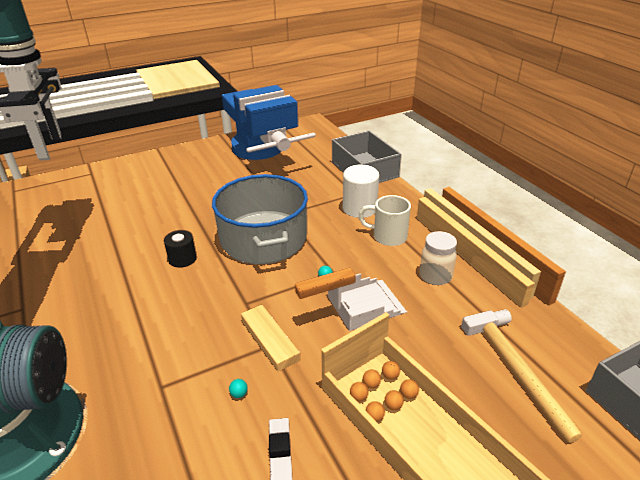

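View pics/a_wrist.png

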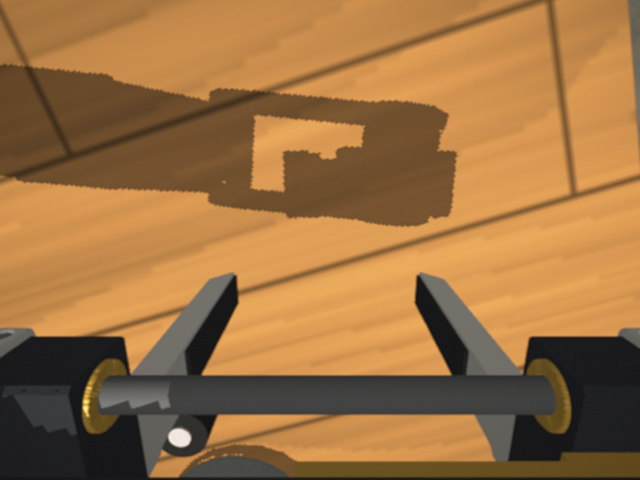

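The pictures show the scoop at scene (308,305) and side (350,295), and the tray at scene (165,380) with six brown balls around (202,350). The pot is at (362,212) and the mug at (430,298). The two turquoise balls are decoys. Next I'll localize these things.

```bash
cat > h.py <<'E'
import numpy as np, cv2
from station import *
class Cam:
    def __init__(s,n):
        f=grab_frame(n); s.f=f; s.n=n; s.img=f["color"]; s.fl=240/np.tan(np.radians(f["vertical_fov"]/2)); s.c=(f["cx"],f["cy"])
        if n=="wrist":
            st=read_state(); from scipy.spatial.transform import Rotation as R
            T=np.eye(4);T[:3,:3]=R.from_euler('xyz',st["tcp_rot"],degrees=True).as_matrix();T[:3,3]=st["position"]
            s.E=np.linalg.inv(T@f["T_tool_cam"])
        else: s.E=f["camera_from_world"]
    def proj(s,P):
        P=np.atleast_2d(P); q=P@s.E[:3,:3].T+s.E[:3,3]; return np.c_[q[:,0]/q[:,2]*s.fl+s.c[0],q[:,1]/q[:,2]*s.fl+s.c[1]]
    def ray(s,u):
        u=np.atleast_2d(np.asarray(u,float)); d=np.c_[(u[:,0]-s.c[0])/s.fl,(u[:,1]-s.c[1])/s.fl,np.ones(len(u))]
        R=s.E[:3,:3]; return -R.T@s.E[:3,3], d@R
    def plane(s,u,z):
        o,d=s.ray(u); return o+d*((z-o[2])/d[:,2])[:,None]
    def save(s,name,crop=None,scale=1,pts=None):
        im=s.img[:,:,::-1].copy()
        if pts is not None:
            for p in s.proj(pts): cv2.circle(im,tuple(int(round(x)) for x in p),2,(255,0,255),-1)
        if crop: l,t,r,b=crop; im=im[t:b,l:r]
        if scale!=1: im=cv2.resize(im,None,fx=scale,fy=scale,interpolation=cv2.INTER_CUBIC)
        cv2.imwrite("pics/"+name,im)
E
python3 - <<'E'
from h import *
for n in ["scene","side"]:
    c=Cam(n)
    for t in ["scoop","tray","pot","ball0","mug","jar","offcut","hammer","scoop_grip"]:
        try: r=trace(t,n)
        except Exception as e: print(t,e); continue
        for d in r[:9]:
            m=d["pixels"]; ys,xs=np.nonzero(m)
            cen=(xs.mean(),ys.mean())
            z={"ball0":23,"pot":50,"mug":42,"jar":45}.get(t,10)
            print(n,t,round(d["confidence"],2),d["bbox"],np.round(cen,1),np.round(c.plane(cen,z)[0],0))
    if n=="scene":
        np.save("tray_m.npy",trace("tray",n)[0]["pixels"]);
    c.save(f"b_{n}.png",crop=(60,180,460,480) if n=="scene" else (230,230,630,480),scale=2)
E
```

```text
scene scoop 0.94 [254.8, 249.8, 93.6, 98.5] [302.7 304.6] [588.  11.  10.]
scene scoop 0.52 [216.1, 392.3, 134.4, 86.8] [289.8 435.5] [ 765. -225.   10.]
scene scoop 0.23 [362.4, 316.8, 43.0, 59.3] [385.8 346.2] [776.  30.  10.]
scene tray 0.92 [61.9, 283.8, 196.3, 194.5] [161.7 388.7] [ 538. -300.   10.]
scene pot 0.66 [310.3, 171.7, 100.9, 84.2] [361.6 211.9] [519. 296.  50.]
scene pot 0.24 [187.6, 325.2, 16.3, 20.2] [195.4 333.7] [ 516. -200.   50.]
scene ball0 0.66 [186.5, 349.7, 14.4, 15.6] [194.1 356.6] [ 535. -224.   23.]
scene ball0 0.65 [324.5, 271.7, 14.1, 13.4] [329.8 278.6] [589.  95.  23.]
scene ball0 0.64 [187.2, 323.4, 16.6, 19.8] [195.4 333.5] [ 495. -186.   23.]
scene ball0 0.61 [216.9, 339.3, 14.9, 16.8] [224.4 346.8] [ 559. -173.   23.]
scene ball0 0.6 [202.0, 359.6, 19.3, 13.1] [208.1 364. ] [ 567. -219.   23.]
scene ball0 0.58 [170.3, 340.6, 19.6, 16.7] [178.5 347.2] [ 497. -228.   23.]
scene ball0 0.48 [203.9, 331.0, 14.8, 14.6] [211.4 338. ] [ 526. -174.   23.]
scene mug 0.62 [404.5, 269.2, 47.5, 57.5] [428.4 297. ] [781. 163.  42.]
scene mug 0.52 [258.5, 252.3
[... 1096 characters left out ...]
[ 503. -230.   23.]
side ball0 0.48 [359.9, 369.5, 22.1, 16.5] [371.9 378.4] [ 529. -177.   23.]
side mug 0.71 [360.6, 194.4, 50.3, 53.8] [389.2 219.3] [782. 164.  42.]
side mug 0.15 [296.5, 267.8, 111.0, 63.5] [352.8 296.1] [587. -13.  42.]
side jar 0.75 [419.1, 236.0, 35.6, 50.2] [438.3 258. ] [792.   1.  45.]
side jar 0.34 [321.7, 311.5, 227.8, 167.4] [416.6 414.8] [ 542. -277.   45.]
side offcut 0.78 [243.1, 301.8, 57.8, 67.2] [270.6 337.1] [423.  -8.  10.]
side hammer 0.93 [463.4, 310.9, 117.7, 133.2] [521.  367.9] [ 765. -264.   10.]
side hammer 0.3 [296.6, 269.5, 113.0, 61.7] [353.1 296.2] [605.  16.  10.]
side scoop_grip 0.61 [298.0, 269.9, 110.6, 58.0] [353.4 296.1] [606.  16.  10.]
```

View pics/b_scene.png

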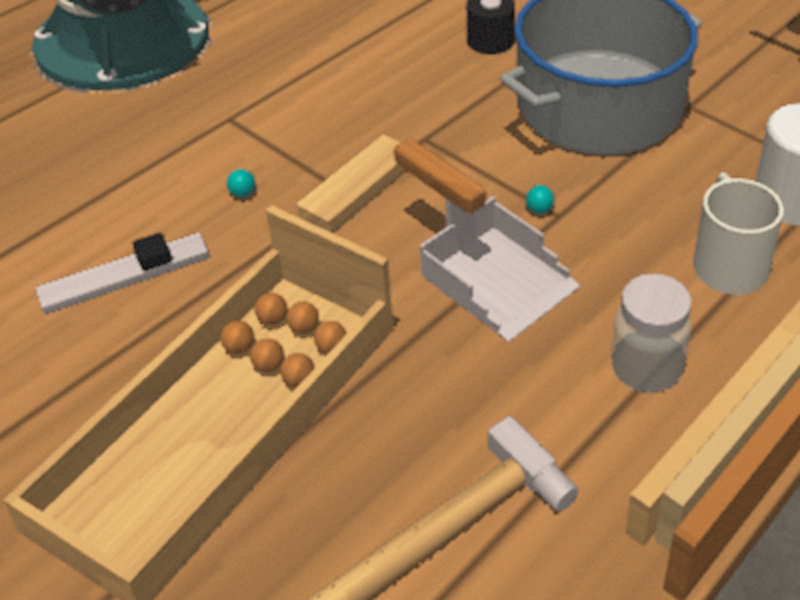

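View pics/b_side.png

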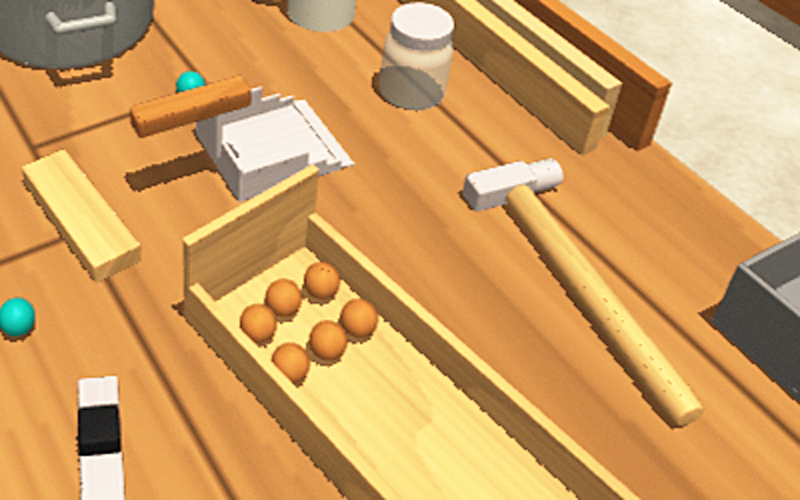

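```bash
cat > fit.py <<'E'
from h import *
from scipy.optimize import minimize
import itertools
def box(x0,x1,y0,y1,z0,z1): return np.array(list(itertools.product((x0,x1),(y0,y1),(z0,z1))),float)
TRAY=[box(-163,163,-66,66,0,8),box(-163,163,-66,-58,0,45),box(-163,163,58,66,0,45),box(-163,-155,-66,66,0,45),box(155,163,-66,66,0,95)]
SC=[box(-60,60,-50,50,0,2),box(-60,-57,-50,50,0,42)]+[box(a,b,s-1.5,s+1.5,0,h) for s in(-48.5,48.5) for a,b,h in((-60,10,36),(10,30,20),(30,46,12))]+[box(-140,-30,-12,12,74,96),box(-64,-60,-12,12,0,76)]
OFF=[box(-70,70,-22.5,22.5,0,22)]
def xf(P,p,z=0):
    a=np.radians(p[2]);R=np.array([[np.cos(a),-np.sin(a),0],[np.sin(a),np.cos(a),0],[0,0,1]]);return P@R.T+[p[0],p[1],z]
def sil(c,M,p,S=4):
    m=np.zeros((480*S,640*S),np.uint8)
    for B in M:
        q=cv2.convexHull((c.proj(xf(B,p))*S+S/2).astype(np.float32).reshape(-1,1,2)).astype(np.int32); cv2.fillConvexPoly(m,q,1)
    return cv2.resize(m.astype(np.float32),(640,480),interpolation=cv2.INTER_AREA)
def fit(cams,masks,M,p0):
    def cost(p):
        return sum(1-np.minimum(s,m).sum()/np.maximum(s,m).sum() for c,m in zip(cams,masks) for s in [sil(c,M,p)])
    best=None
    for d in(0,12,-12):
        r=minimize(cost,np.add(p0,[0,0,d]),method="Nelder-Mead",options=dict(initial_simplex=np.add(p0,[[0,0,d],[15,0,d],[0,15,d],[0,0,d+8]]),xatol=.1,fatol=1e-4,maxiter=150))
        if best is None or r.fun<best.fun: best=r
    return best.x,best.fun
E
python3 - <<'E'
from fit import *
cs=[Cam("scene"),Cam("side")]
out={}
for t,M,p0 in(("tray",TRAY,(540,-295,90)),("scoop",SC,(620,5,-10)),("offcut",OFF,(420,-8,90))):
    ms=[trace(t,c.n)[0]["pixels"].astype(np.float32) for c in cs]
    p,f=fit(cs,ms,M,p0); out[t]=p; print(t,np.round(p,1),round(f,3))
    for c,m in zip(cs,ms):
        try: print("  only",c.n,np.round(fit([c],[m],M,p)[0],1))
        except Exception as e: print(e)
np.savez("poses.npz",**out)
for c in cs:
    c.save(f"c_{c.n}.png",crop=(60,180,460,480) if c.n=="scene" else (230,230,630,480),scale=2,pts=np.vstack([xf(b,out[t]) for t,M in(("tray",TRAY),("scoop",SC),("offcut",OFF)) for b in M]))
# balls triangulate
A=[d for d in trace("ball0","scene")];B=trace("ball0","side")
for a in A:
  ua=[a["bbox"][0]+a["bbox"][2]/2,a["bbox"][1]+a["bbox"][3]/2]
  best=[]
  for b in B:
    ub=[b["bbox"][0]+b["bbox"][2]/2,b["bbox"][1]+b["bbox"][3]/2]
    pa=cs[0].plane(ua,23)[0];pb=cs[1].plane(ub,23)[0]
    best.append((np.linalg.norm(pa-pb),(pa+pb)/2))
  m=min(best,key=lambda x:x[0]); th=np.radians(out["tray"][2]); d=m[1][:2]-out["tray"][:2]
  print("ball",np.round(m[1][:2]),"tray xy",np.round([d@[np.cos(th),np.sin(th)],d@[-np.sin(th),np.cos(th)]]),round(m[0],1))
# pot rim: ellipse through rim: use mask centroid fit cylinder
def cyl(r,h,n=40):
    a=np.linspace(0,2*np.pi,n);return [np.vstack([np.c_[r*np.cos(a),r*np.sin(a),0*a+z] for z in(0,h)])]
for t,M,p0 in(("pot",cyl(100,109),(525,294,0)),("mug",cyl(38,85),(781,163,0)),("jar",cyl(34,90),(791,2,0))):
    ms=[trace(t,c.n)[0]["pixels"].astype(np.float32) for c in cs]
    p,f=fit(cs,ms,M,p0); print(t,np.round(p[:2],1),round(f,3))
E
```

```text
tray [ 546.8 -289.3   99. ] 0.21
  only scene [ 544.9 -288.1   99.3]
  only side [ 548.5 -289.8   99.4]
scoop [622.   -4.4  -3.7] 0.162
  only scene [618.9  -2.8  -3.7]
  only side [623.   -5.8  -3.7]
offcut [421.7  -4.1  95.9] 0.253
  only scene [ 4.185e+02 -4.000e-01  9.750e+01]
  only side [422.3  -4.1  95.1]
ball [ 537. -228.] tray xy [62. -0.] 8.6
ball [ 501. -229.] tray xy [66. 36.] 6.3
ball [ 498. -188.] tray xy [108.  32.] 5.0
ball [590.  96.] tray xy [ 374. -103.] 11.6
ball [ 563. -175.] tray xy [111. -33.] 4.4
ball [339. -90.] tray xy [230. 174.] 4.1
ball [ 572. -222.] tray xy [ 62. -35.] 7.7
ball [ 524. -177.] tray xy [114.   5.] 5.1
pot [530.2 292.9] 1.053
mug [782.6 160.8] 0.167
jar [7.914e+02 7.000e-01] 0.227
```

View pics/c_scene.png

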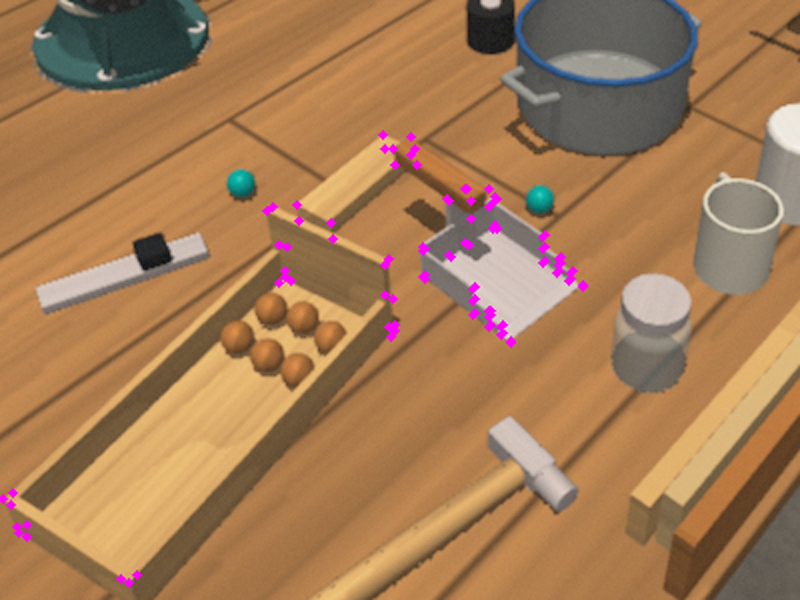

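View pics/c_side.png

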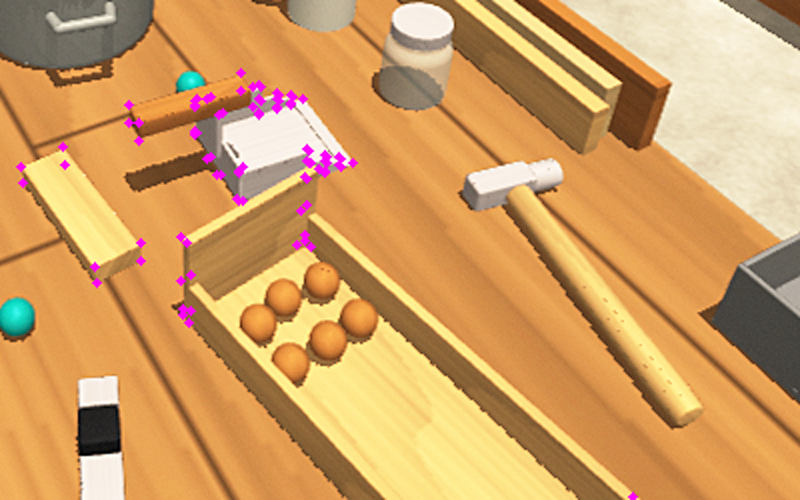

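```bash
python3 - <<'E'
from fit import *
for n in("scene","side"):
    c=Cam(n)
    r=trace("pot",n)
    for d in r[:2]: print(d["confidence"],d["bbox"],d["pixels"].sum())
    # blue rim
    hsv=cv2.cvtColor(c.img,cv2.COLOR_RGB2HSV); m=((hsv[...,0]>100)&(hsv[...,0]<125)&(hsv[...,1]>150)).astype(np.uint8)
    l,t,w,h=map(int,r[0]["bbox"]); M=np.zeros_like(m);M[t-6:t+h+6,l-6:l+w+6]=m[t-6:t+h+6,l-6:l+w+6]
    ys,xs=np.nonzero(M); W=c.plane(np.c_[xs,ys],107)
    A=np.c_[2*W[:,:2],np.ones(len(W))]; s=np.linalg.lstsq(A,(W[:,:2]**2).sum(1),rcond=None)[0]
    print(n,len(xs),s[:2],np.sqrt(s[2]+s[0]**2+s[1]**2))
E
```

```text
0.58 [310.4, 170.1, 97.2, 89.1] 6590
0.45 [215.1, 390.8, 133.7, 87.2] 2695
scene 424 [526.29593    283.62521017] 97.3739068270878
0.95 [212.4, 175.5, 94.8, 91.2] 7116
side 674 [525.81258715 281.20454116] 97.25309584442478
```

```bash
python3 -m inch '[[0,[0.6,-0.8,0.1],[0,0,-0.95]],[0,[0.6,-0.8,0.1],[0,0,-0.95]],[0,[0.6,-0.8,0.1],[0,0,-0.95]],[0,[0.6,-0.8,0.1],[0,0,-0.95]],[0,[0.6,-0.8,0],[0,0,-0.95]],[0,[0.6,-0.8,0],[0,0,-0.95]],[0,[0.6,-0.8,0],[0,0,-0.95]],[0,[0.6,-0.8,0],[0,0,-0.95]],[0,[0.6,-0.8,0],[0,0,-0.95]],[0,[0.6,-0.8,0],[0,0,-0.95]],[0,[0.6,-0.8,0],[0,0,-0.95]],[0,[0.6,-0.8,0],[0,0,-0.95]],[0,[0.6,-0.8,0],[0,0,-0.95]],[0,[0.6,-0.8,0],[0,0,-0.95]],[0,[0.6,-0.8,0],[0,0,-0.95]],[0,[0.6,-0.8,0],[0,0,-0.95]],[0,[0.6,-0.8,0],[0,0,-0.95]],[0,[0.6,-0.8,0],[0,0,-0.95]],[0,[0.6,-0.8,0],[0,0,-0.95]],[0,[0,0,0],[0,0,0]]]' 60
```

```text
time: 4.2
position: [514.2, 50.0, 185.3]
tcp_rot: [-179.6, -0.3, -77.4]
contact_force: [-1.0, 0.8, -0.3]
opening: 94.4
```

```bash
python3 -m inch '[[0,[0.45,-0.6,0],[0,0,-0.7]],[0,[0.45,-0.6,0],[0,0,-0.7]],[0,[0.4,-0.5,0],[0,0,-0.65]],[0,[0,0,0],[0,0,0]]]'; python3 - <<'E'
from fit import *
s=read_state();print(s["position"],s["tcp_rot"])
c=Cam("wrist"); P=np.load("poses.npz")
c.save("d_wrist.png",pts=np.vstack([xf(b,P["scoop"]) for b in SC]))
E
```

```text
time: 4.6
position: [553.1, -0.4, 185.4]
tcp_rot: [-179.7, -0.2, -94.1]
contact_force: [-0.6, 0.6, -0.1]
opening: 93.7
[ 5.53127035e+02 -4.31735253e-01  1.85449361e+02] [-1.79696245e+02 -1.64171478e-01 -9.40520516e+01]
```

View pics/d_wrist.png

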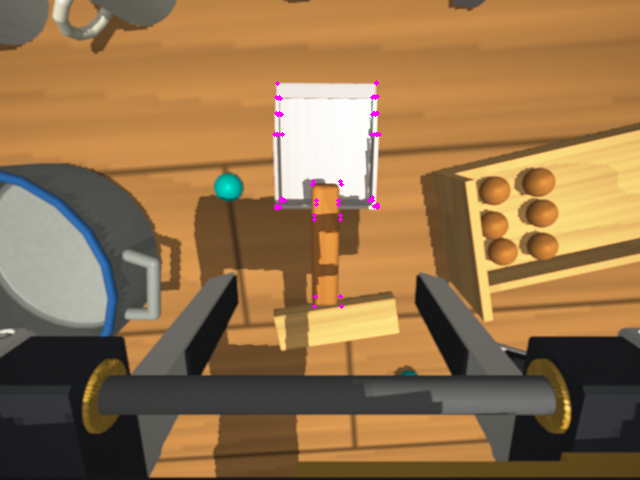

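The wrist view shows the scoop's pan at (326,145) and its handle at (326,245). The fitted outline coincides with both. Now descend and close.

```bash
python3 -m inch '[[0,[0,0,-0.8],[0,0,0]],[0,[0,0,-0.8],[0,0,0]],[0,[0,0,-0.8],[0,0,0]],[0,[0,0,-0.8],[0,0,0]],[0,[0,0,-0.6],[0,0,0]],[0,[0,0,-0.15],[0,0,0]],[0,[0,0,0],[0,0,0]]]' 60; python3 -m inch '[[255,[0,0,0],[0,0,0]],[255,[0,0,0],[0,0,0]],[255,[0,0,0],[0,0,0]],[255,[0,0,0],[0,0,0]],[255,[0,0,0],[0,0,0]],[255,[0,0,0],[0,0,0]],[255,[0,0,0],[0,0,0]],[255,[0,0,0],[0,0,0]],[255,[0,0,0],[0,0,0]],[255,[0,0,0],[0,0,0]]]' 60
```

```text
time: 5.35
position: [548.0, 10.7, 67.0]
tcp_rot: [-179.5, 0.2, -92.4]
contact_force: [0.6, -0.4, -0.3]
opening: 93.8
time: 6.35
position: [550.9, 11.3, 72.7]
tcp_rot: [-179.0, 0.2, -92.3]
contact_force: [-0.1, 0.0, -0.1]
opening: 17.5
```

```bash
python3 - <<'E'
from fit import *
print(read_state())
for n,cr in(("scene",(210,200,410,350)),("side",(250,200,450,350))):
    c=Cam(n); c.save(f"e_{n}.png",cr,4)
E
```

```text
{'time': 6.35, 'joint_positions': array([-4.87995533,  6.59909759, 88.13223418,  0.22735275, 84.28751148,
       87.38776899]), 'dq': array([ 0.03249302, -0.02455488,  0.07807736,  0.10721879,  0.04855739,
       -0.08551383]), 'effort': array([-1.99321461e-03, -3.43053496e+01, -2.93612999e+01,  3.46018863e-02,
       -1.43322595e-01,  1.81391956e-04]), 'position': array([550.93136741,  11.29198841,  72.66744025]), 'tcp_rot': array([-179.00957456,    0.18162908,  -92.28684738]), 'contact_force': array([-0.08588691,  0.00280521, -0.13324052]), 'ft_torque': array([-0.05982412,  0.14577078, -0.05645934]), 'opening': 17.470442348715746}
```

View pics/e_scene.png

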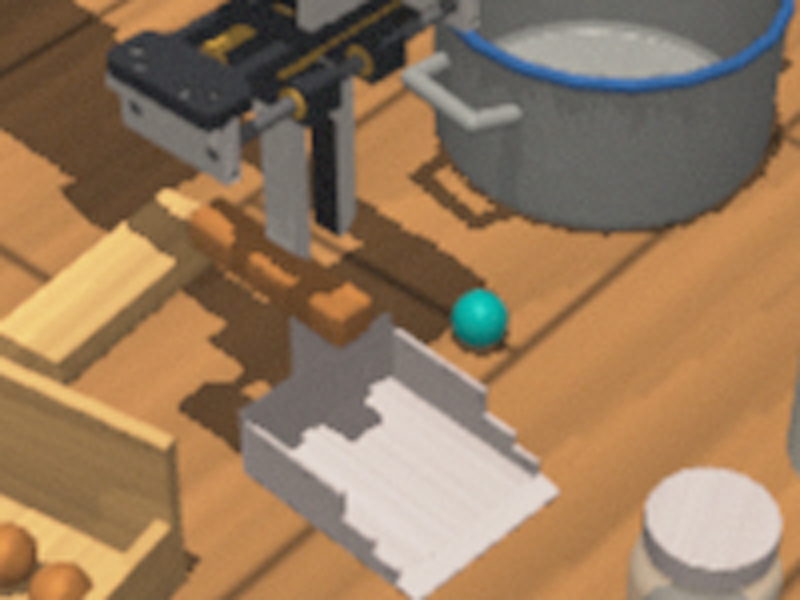

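View pics/e_side.png

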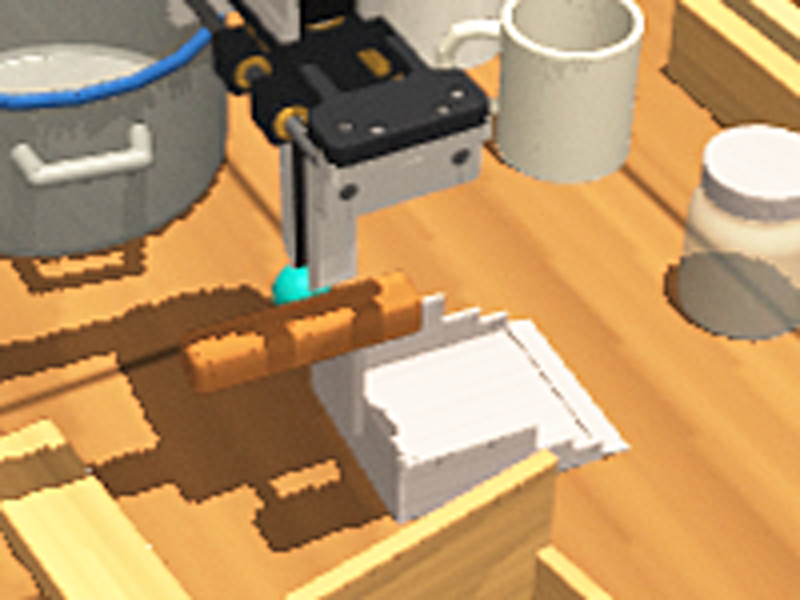

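```bash
python3 - <<'E'
from fit import *
s=read_state(); from scipy.spatial.transform import Rotation as R
Rm=R.from_euler('xyz',s["tcp_rot"],degrees=True).as_matrix()
h=s["opening"]/2
pts=[s["position"]+Rm@np.array(q) for q in([0,0,0],[h,0,0],[-h,0,0],[h,0,-60],[-h,0,-60])]
cs=[Cam("scene"),Cam("side")]
ms=[trace("scoop",c.n)[0]["pixels"].astype(np.float32) for c in cs]
p0=np.load("poses.npz")["scoop"]
p,f=fit(cs,ms,SC,p0);print(p,f)
for c,cr in zip(cs,((210,200,410,350),(250,200,450,350))):
    print(c.proj(pts)); c.save(f"f_{c.n}.png",cr,4,pts=pts); c.save(f"g_{c.n}.png",cr,4,pts=np.vstack([xf(b,p) for b in SC]))
E
```

```text
[622.75912971  -4.62031179  -4.16375445] 0.16114741563796997
[[288.72990623 273.08002336]
 [286.9989469  274.29149039]
 [290.45236127 271.87450832]
 [285.98654351 250.46975233]
 [289.56582174 248.08941188]]
[[329.26968305 281.82656153]
 [330.41845819 283.43373458]
 [328.12931763 280.23115394]
 [329.93707317 257.83168637]
 [327.56069552 254.69679702]]
```

View pics/f_scene.png

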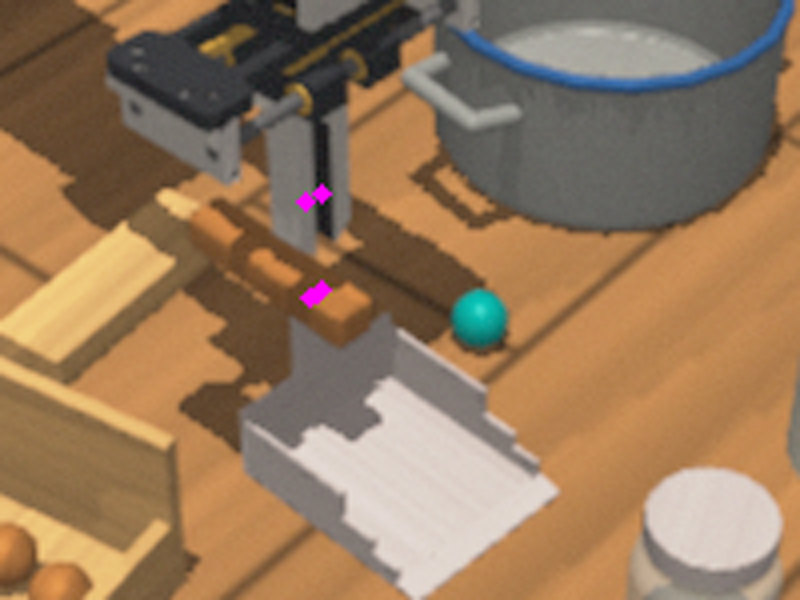

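View pics/f_side.png

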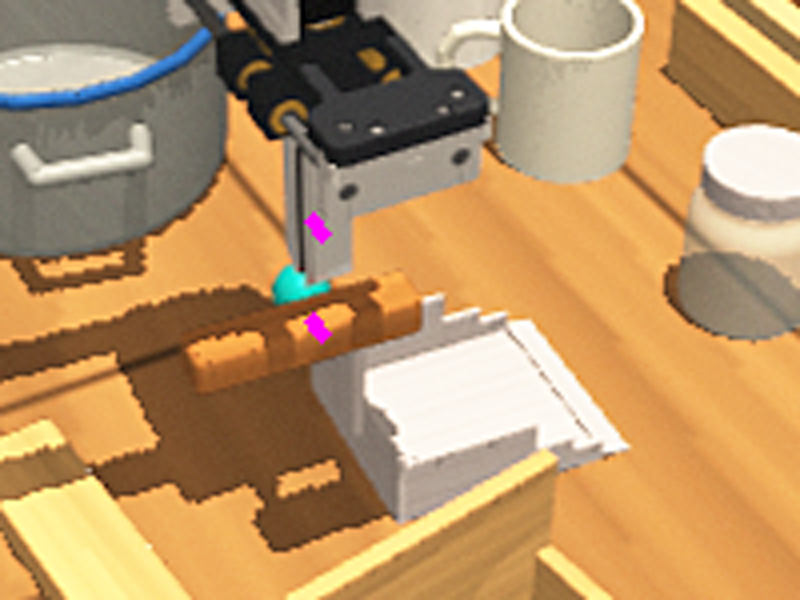

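View pics/g_scene.png

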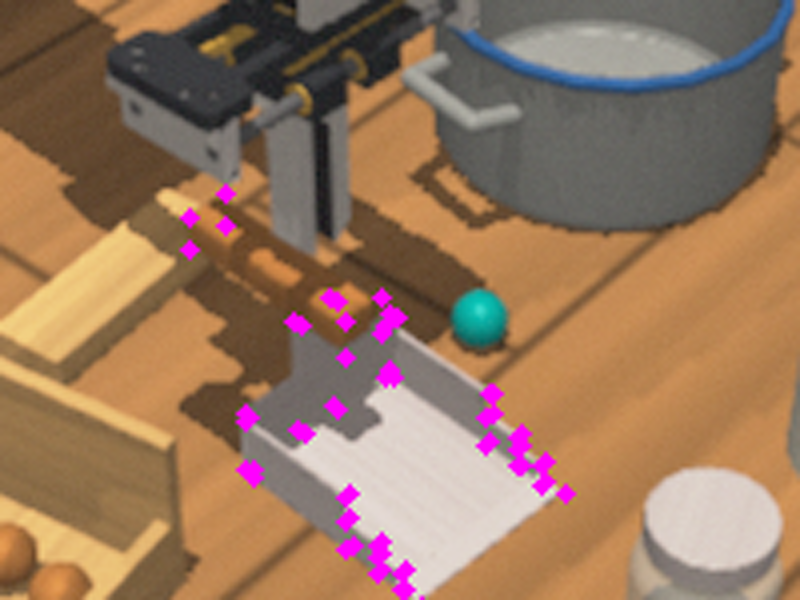

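```bash
cat >> h.py <<'E'
def tri(c1,u1,c2,u2):
    A=[];b=[]
    for c,u in((c1,u1),(c2,u2)):
        o,d=c.ray(u);d=d[0]/np.linalg.norm(d[0]);M=np.eye(3)-np.outer(d,d);A.append(M);b.append(M@o)
    A=np.vstack(A);b=np.hstack(b);x=np.linalg.lstsq(A,b,rcond=None)[0];return x,np.linalg.norm(A@x-b)
E
python3 - <<'E'
from h import *
a=Cam("scene");b=Cam("side")
print(tri(a,(290,261.2),b,(328.5,269.5)))
s=read_state();print(s["time"],s["position"],s["tcp_rot"],s["opening"],s["joint_positions"])
a.save("h_scene.png",(250,200,350,300),6);b.save("h_side.png",(280,200,380,300),6)
Cam("wrist").save("h_wrist.png")
E
```

```text
(array([550.97626177,  15.04725961,  99.98134967]), np.float64(1.1083760873142874))
6.75 [551.02243953  11.34137622  72.79883001] [-178.99626014    0.18311574  -92.28314666] 0.48094605332854073 [-4.8754548   6.5947226  88.12188606  0.22943509 84.28899845 87.38844571]
```

View pics/h_scene.png

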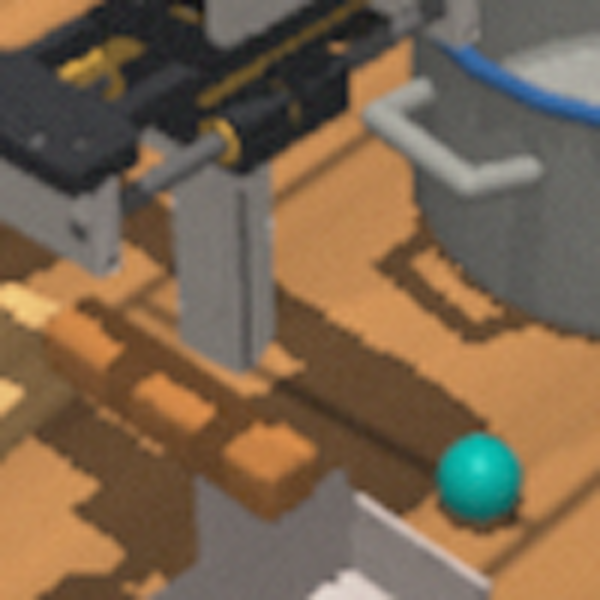

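View pics/h_wrist.png

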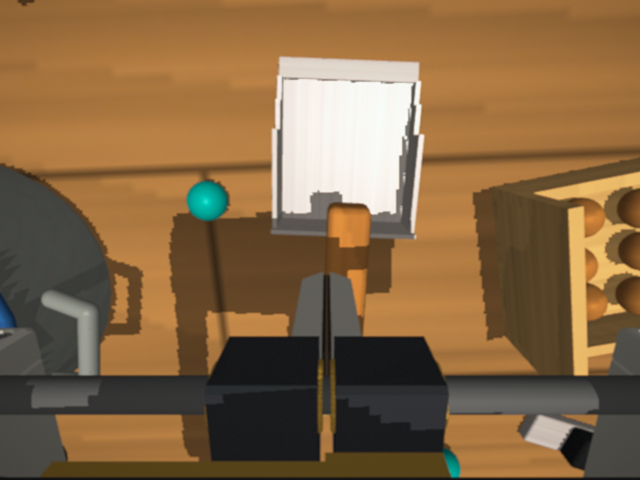

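```bash
python3 - <<'E'
from fit import *
c=Cam("wrist");P=np.load("poses.npz")
from scipy.spatial.transform import Rotation as R
s=read_state();print(s["position"])
print(c.proj(s["position"]), c.proj([551,15,100]))
c.save("i_wrist.png",pts=np.vstack([xf(b,P["scoop"]) for b in SC]+[s["position"]]))
E
```

```text
[550.98998828  11.33300688  72.76283974]
[[326.63722058 267.35334074]] [[319.77875269 284.31741888]]
```

View pics/i_wrist.png

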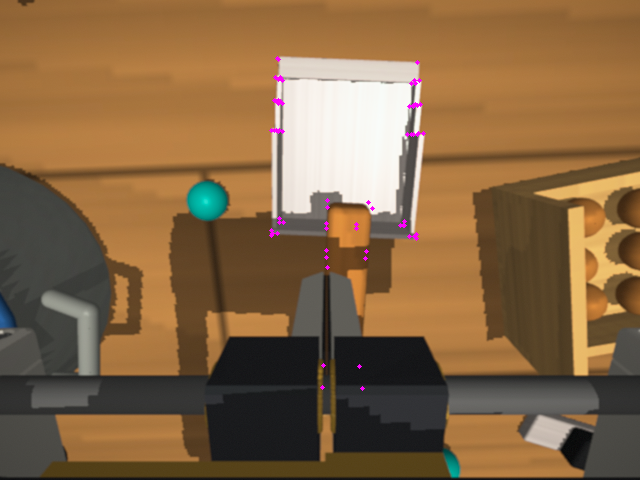

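```bash
cat > go.py <<'E'
import sys
from h import *
from scipy.spatial.transform import Rotation as R
# usage: go.py x y z yaw [tiltaxisheading tilt]
a=list(map(float,sys.argv[1:]))
s=read_state(); G=R.from_euler('xyz',[180,0,a[3]],degrees=True)
if len(a)>4: # a[4]: scoop nose-up tilt deg; heading = yaw+90
    h=np.radians(a[3]+90); ax=np.array([np.sin(h),-np.cos(h),0]); G=R.from_rotvec(ax*np.radians(a[4]))*G
C=R.from_euler('xyz',s["tcp_rot"],degrees=True)
print("pos",np.round(s["position"],1),"rot",np.round(s["tcp_rot"],1),"F",np.round(s["contact_force"],1),"T",np.round(s["ft_torque"],2),"op",round(s["opening"],1),"t",s["time"])
print("shift u",np.round((np.array(a[:3])-s["position"])/30,2),"turn u",np.round(np.degrees((G*C.inv()).as_rotvec())/8,2))
E
python3 -m inch '[[0,[0,0,0.5],[0,0,0]],[0,[0,0,0.3],[0,0,0]],[0,[0,0,0],[0,0,0]],[0,[0,0,0],[0,0,0]],[0,[0,0,0],[0,0,0]],[0,[0,0,0],[0,0,0]],[0,[0,0,0],[0,0,0]],[0,[0,0,0],[0,0,0]],[0,[0,0,0],[0,0,0]],[0,[0,0,0],[0,0,0]]]'; python3 go.py 546.2 0.5 95 -93.9
```

```text
time: 7.85
position: [550.9, 11.3, 99.1]
tcp_rot: [-179.0, 0.2, -92.3]
contact_force: [0.0, -0.1, 0.1]
opening: 76.8
pos [550.9  11.3  99.1] rot [-179.     0.2  -92.3] F [ 0.  -0.1  0.1] T [-0.01  0.17  0.02] op 76.8 t 7.85
shift u [-0.16 -0.36 -0.14] turn u [-0.02  0.13 -0.2 ]
```

```bash
python3 -m inch '[[0,[-0.16,-0.36,0],[-0.02,0.13,-0.2]],[0,[0,0,0],[0,0,0]],[0,[0,0,0],[0,0,0]],[0,[0,0,0],[0,0,0]]]'; python3 go.py 546.2 0.5 95 -93.9;  python3 - <<'E'
from h import *
a=Cam("scene");b=Cam("side");p=read_state()["position"]
print(a.proj(p),b.proj(p))
a.save("j_scene.png",(230,180,350,300),5);b.save("j_side.png",(270,180,390,300),5)
E
```

```text
time: 8.25
position: [545.6, -0.8, 98.8]
tcp_rot: [179.9, -0.1, -94.1]
contact_force: [0.2, 0.0, -0.7]
opening: 94.3
pos [545.6  -0.8  98.8] rot [ 1.799e+02 -1.000e-01 -9.410e+01] F [ 0.2  0.  -0.7] T [ 0.    0.14 -0.01] op 94.3 t 8.25
shift u [ 0.02  0.04 -0.13] turn u [ 0.01 -0.02  0.02]
[[282.307521   264.83345772]] [[329.76461514 275.54713584]]
```

View pics/j_scene.png

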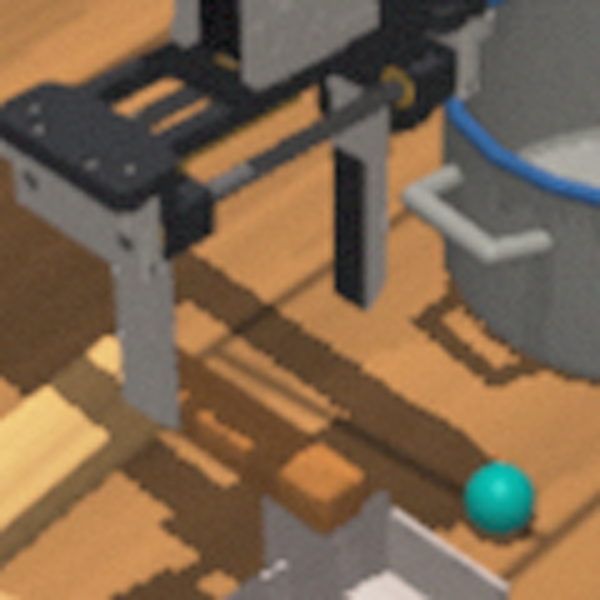

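View pics/j_side.png

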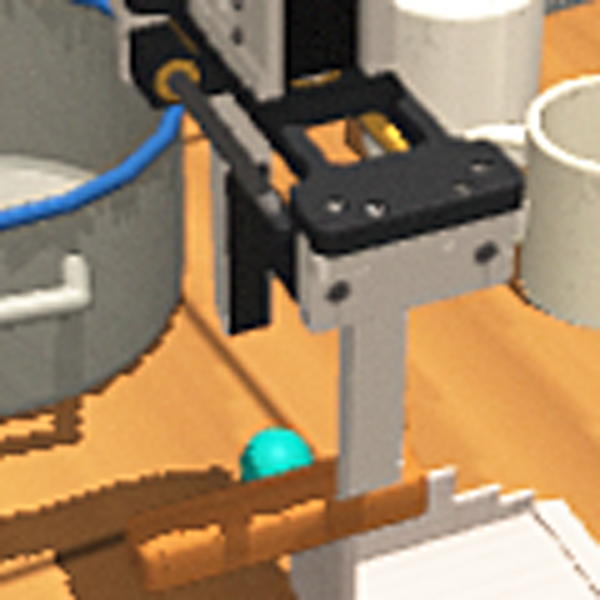

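Both fixed cameras put the fingertips about 27 mm above the reported TCP. Scene shows them at (281,253) against a projected (282,265), and side shows (332,262) against (330,275). The first close therefore happened above the handle. I'll go by the pictures and descend further.

```bash
python3 -m inch '[[0,[0,0.04,-0.4],[0,0,0]],[0,[0,0,-0.4],[0,0,0]],[0,[0,0,-0.4],[0,0,0]],[0,[0,0,-0.3],[0,0,0]],[0,[0,0,0],[0,0,0]]]'; python3 go.py 546.2 0.5 40 -93.9;  python3 - <<'E'
from h import *
a=Cam("scene");b=Cam("side");p=read_state()["position"]
print(a.proj(p),b.proj(p))
a.save("k_scene.png",(230,180,350,300),5);b.save("k_side.png",(270,180,390,300),5)
E
```

```text
time: 8.85
position: [544.2, 1.3, 48.4]
tcp_rot: [179.7, -0.0, -94.0]
contact_force: [0.1, -0.9, -0.1]
opening: 93.8
pos [544.2   1.3  48.4] rot [179.7  -0.  -94. ] F [ 0.1 -0.9 -0.1] T [0.01 0.15 0.05] op 93.8 t 8.85
shift u [ 0.07 -0.03 -0.28] turn u [ 0.   -0.04  0.01]
[[283.33338623 282.91422669]] [[329.17063882 295.33539943]]
```

View pics/k_scene.png

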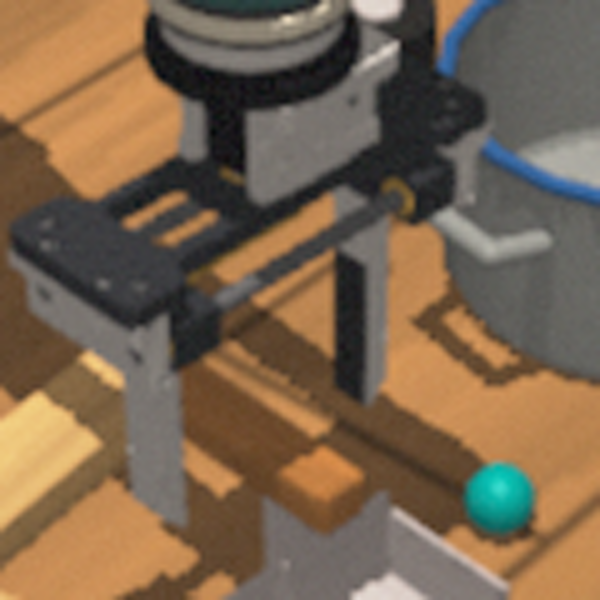

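View pics/k_side.png

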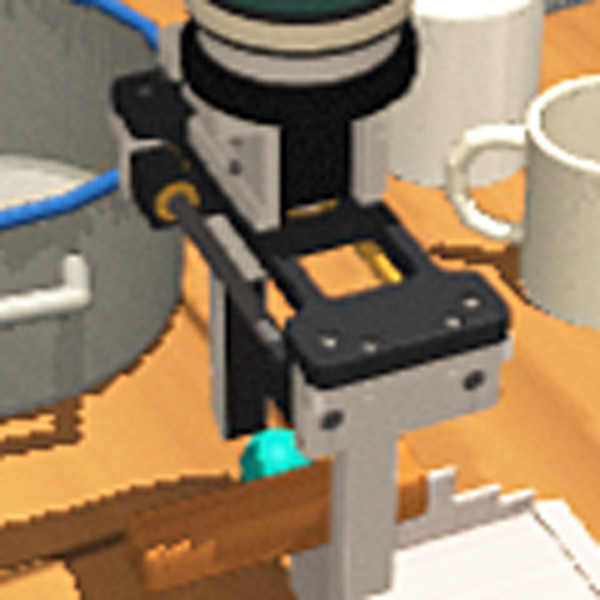

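```bash
python3 -m inch '[[0,[0.07,-0.03,-0.28],[0,-0.04,0]],[0,[0,0,0],[0,0,0]],[255,[0,0,0],[0,0,0]],[255,[0,0,0],[0,0,0]],[255,[0,0,0],[0,0,0]],[255,[0,0,0],[0,0,0]],[255,[0,0,0],[0,0,0]],[255,[0,0,0],[0,0,0]],[255,[0,0,0],[0,0,0]],[255,[0,0,0],[0,0,0]],[255,[0,0,0],[0,0,0]],[255,[0,0,0],[0,0,0]],[255,[0,0,0],[0,0,0]],[255,[0,0,0],[0,0,0]]]' 60;  python3 go.py 546.2 0.5 40 -93.9
```

```text
time: 10.35
position: [549.7, 0.1, 43.8]
tcp_rot: [-179.5, -0.0, -94.0]
contact_force: [0.4, 0.0, -0.2]
opening: 23.4
pos [5.497e+02 1.000e-01 4.380e+01] rot [-179.5   -0.   -94. ] F [ 0.4  0.  -0.2] T [-0.01  0.16 -0.02] op 23.4 t 10.35
shift u [-0.12  0.01 -0.13] turn u [0.01 0.07 0.01]
```

```bash
python3 -m inch '[[255,[0,0,0.3],[0,0,0]],[255,[0,0,0.5],[0,0,0]],[255,[0,0,0.7],[0,0,0]],[255,[0,0,0.7],[0,0,0]],[255,[0,0,0.7],[0,0,0]],[255,[0,0,0.7],[0,0,0]],[255,[0,0,0.4],[0,0,0]],[255,[0,0,0],[0,0,0]]]' 60;  python3 go.py 546.2 0.5 160 -93.9; python3 - <<'E'
from h import *
a=Cam("scene");b=Cam("side");p=read_state()["position"]
a.save("l_scene.png",(200,150,440,330),3.3);b.save("l_side.png",(250,130,490,310),3.3)
E
```

```text
time: 11.15
position: [542.5, 0.2, 162.3]
tcp_rot: [179.5, -0.0, -94.0]
contact_force: [0.8, -0.6, -3.6]
opening: 23.8
pos [5.425e+02 2.000e-01 1.623e+02] rot [179.5  -0.  -94. ] F [ 0.8 -0.6 -3.6] T [-0.03  0.13  0.01] op 23.8 t 11.15
shift u [ 0.12  0.01 -0.08] turn u [ 0.   -0.07  0.02]
```

View pics/l_scene.png

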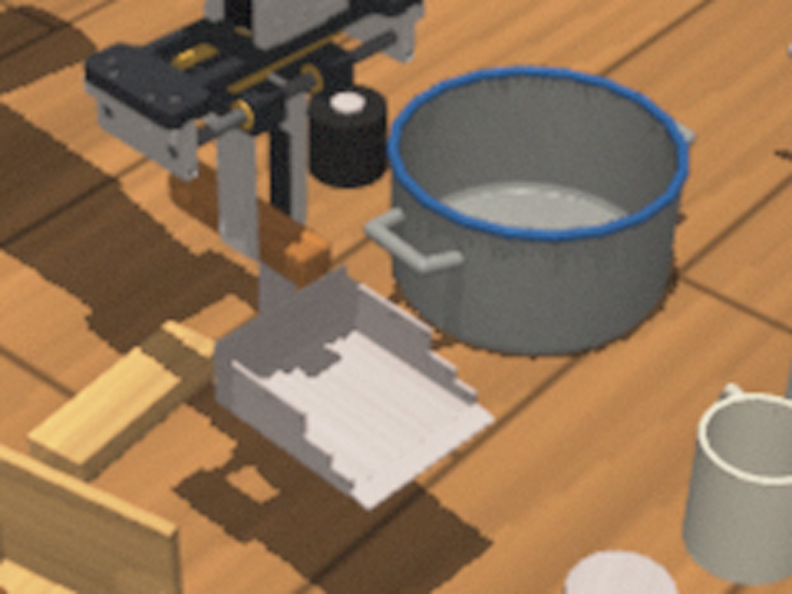

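View pics/l_side.png

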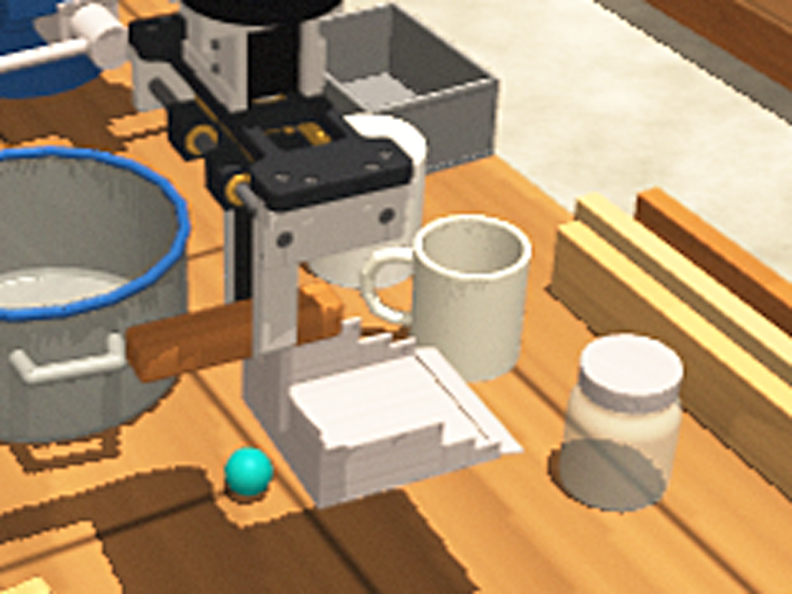

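```bash
cat > fit3.py <<'E'
from fit import *
from scipy.spatial.transform import Rotation as R
def pose(p): # x y z yaw noseup
    Rm=R.from_euler('z',p[3],degrees=True)*R.from_euler('y',-p[4],degrees=True); return Rm,np.array(p[:3])
def sil3(c,p,S=4):
    m=np.zeros((480*S,640*S),np.uint8);Rm,t=pose(p)
    for B in SC:
        q=cv2.convexHull((c.proj(Rm.apply(B)+t)*S+S/2).astype(np.float32).reshape(-1,1,2)).astype(np.int32);cv2.fillConvexPoly(m,q,1)
    return cv2.resize(m.astype(np.float32),(640,480),interpolation=cv2.INTER_AREA)
def pred(st=None,off=None): # predicted scoop pose from the tool
    st=st or read_state(); off=np.load("off.npy") if off is None else off
    T=R.from_euler('xyz',st["tcp_rot"],degrees=True)
    t=st["position"]+T.apply(off[:3]); S=T*R.from_euler('xyz',off[3:],degrees=True)
    xax=S.apply([1,0,0]);zax=S.apply([0,0,1])
    return t,np.degrees(np.arctan2(xax[1],xax[0])),np.degrees(np.arcsin(xax[2])),np.degrees(np.arccos(zax[2])),S
def fitscoop(cs,ms,p0):
    def cost(p): return sum(1-np.minimum(s,m).sum()/np.maximum(s,m).sum() for c,m in zip(cs,ms) for s in [sil3(c,p)])
    sx=np.vstack([p0]+[np.add(p0,d) for d in np.diag([8,8,8,4,4])])
    r=minimize(cost,p0,method="Nelder-Mead",options=dict(initial_simplex=sx,xatol=.1,fatol=1e-4,maxiter=400));return r.x,r.fun
E
python3 - <<'E'
from fit3 import *
cs=[Cam("scene"),Cam("side")];st=read_state()
ms=[trace("scoop",c.n)[0]["pixels"].astype(np.float32) for c in cs]
g=st["position"]; 
p,f=fitscoop(cs,ms,[g[0]+75,g[1]-5,120,-4,0]);print(np.round(p,1),round(f,3),g,st["tcp_rot"])
Rm,t=pose(p);T=R.from_euler('xyz',st["tcp_rot"],degrees=True)
off=np.r_[T.inv().apply(t-g),(T.inv()*Rm).as_euler('xyz',degrees=True)];print(np.round(off,1));np.save("off.npy",off)
for c,cr in zip(cs,((200,150,440,330),(250,130,490,310))): c.save(f"m_{c.n}.png",cr,3.3,pts=np.vstack([Rm.apply(b)+t for b in SC]))
E
```

```text
[618.    2.8 106.   -4.5  -1. ] 1.102 [5.40649824e+02 4.02998892e-01 1.58828133e+02] [ 1.79123180e+02 -3.13292399e-02 -9.40261972e+01]
[-7.80e+00 -7.78e+01  5.17e+01 -1.80e+02 -1.00e-01 -8.96e+01]
```

View pics/m_scene.png

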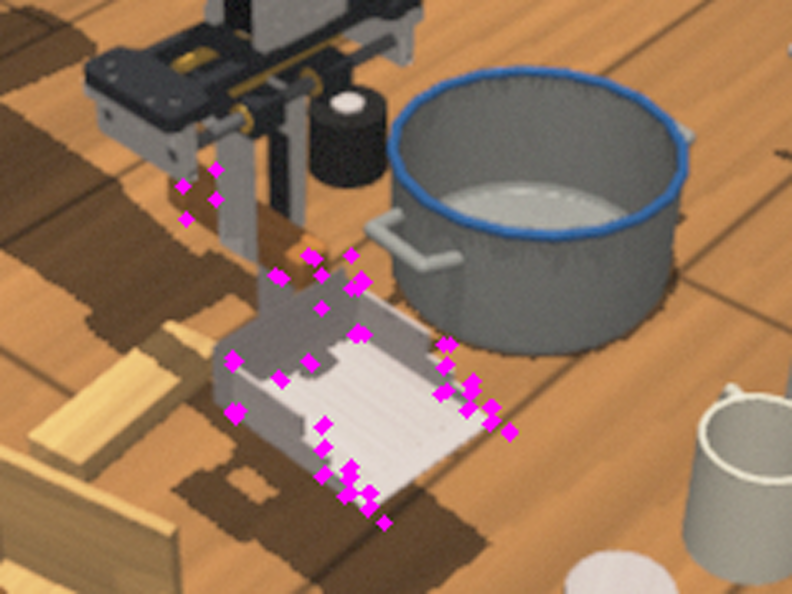

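View pics/m_side.png

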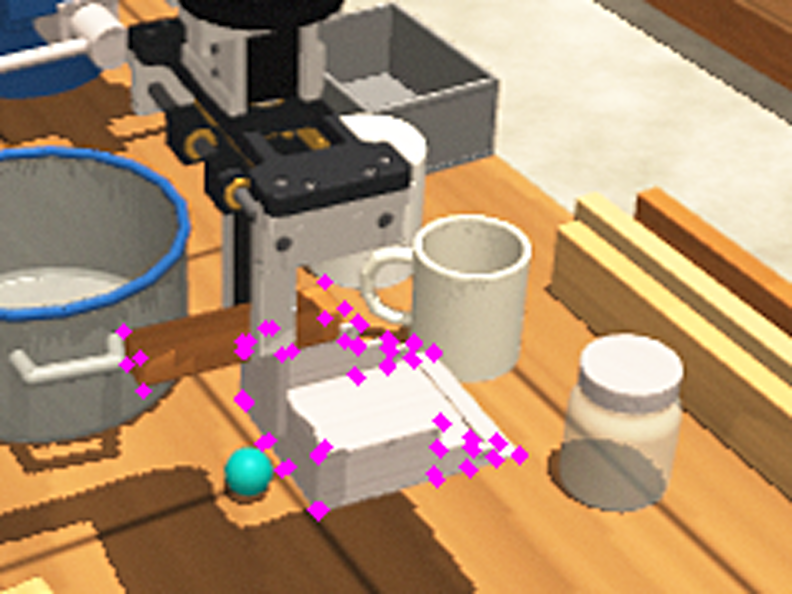

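```bash
python3 - <<'E'
from fit3 import *
cs=[Cam("scene"),Cam("side")];st=read_state();print(st["position"],st["tcp_rot"],st["time"])
for c in cs:
  for t in("scoop","scoop_grip","scoop_pan"):
    for d in trace(t,c.n): print(c.n,t,round(d["confidence"],2),d["bbox"],d["pixels"].sum())
ms=[max(trace("scoop",c.n)+trace("scoop_pan",c.n)+trace("scoop_grip",c.n),key=lambda d:d["confidence"])["pixels"].astype(np.float32) for c in cs]
g=st["position"]
p,f=fitscoop(cs,ms,[g[0]+77,g[1]-5,120,-4,0]);print(np.round(p,1),round(f,3))
E
```

```text
[5.41012889e+02 3.73830426e-01 1.59351016e+02] [ 1.79177701e+02 -3.40179674e-02 -9.40255351e+01] 11.55
scene scoop 0.84 [251.2, 201.3, 93.3, 103.2] 4347
scene scoop_grip 0.82 [248.4, 201.0, 99.3, 103.3] 4109
scene scoop_grip 0.51 [61.6, 282.8, 196.7, 197.2] 16161
scene scoop_pan 0.57 [250.3, 200.9, 99.1, 104.0] 4215
side scoop 0.74 [213.3, 174.9, 92.8, 90.6] 6749
side scoop 0.7 [289.6, 214.3, 117.3, 70.2] 3927
side scoop 0.27 [420.6, 232.4, 35.3, 51.1] 1627
side scoop_grip 0.57 [290.6, 217.2, 117.7, 67.1] 3843
side scoop_pan 0.81 [289.1, 217.1, 119.9, 64.8] 3712
[612.8  -5.6 114.7  -3.4  -0.9] 0.241
```

```bash
python3 - <<'E'
from fit3 import *
st=read_state();p=[612.8,-5.6,114.7,-3.6,-0.7];Rm,t=pose(p);T=R.from_euler('xyz',st["tcp_rot"],degrees=True)
off=np.r_[T.inv().apply(t-st["position"]),(T.inv()*Rm).as_euler('xyz',degrees=True)];print(np.round(off,1));np.save("off.npy",off)
E
python3 -m inch '[[255,[0.02,-0.3,0.1],[0,0,0.3]],[255,[0.05,-0.6,0.1],[0,0,0.6]],[255,[0.05,-0.7,0.1],[0,0,0.7]],[255,[0.05,-0.7,0],[0,0,0.7]],[255,[0.05,-0.7,0],[0,0,0.7]],[255,[0.05,-0.7,0],[0,0,0.7]],[255,[0.05,-0.7,0],[0,0,0.7]],[255,[0.05,-0.7,0],[0,0,0.7]],[255,[0.05,-0.7,0],[0,0,0.7]],[255,[0.05,-0.7,0],[0,0,0.7]],[255,[0.05,-0.7,0],[0,0,0.7]],[255,[0.05,-0.7,0],[0,0,0.7]],[255,[0.05,-0.7,0],[0,0,0.7]],[255,[0.05,-0.7,0],[0,0,0.7]],[255,[0.05,-0.7,0],[0,0,0.7]],[255,[0.05,-0.7,0],[0,0,0.7]],[255,[0.05,-0.7,0],[0,0,0.7]],[255,[0.05,-0.7,0],[0,0,0.6]],[255,[0.05,-0.5,0],[0,0,0.4]],[255,[0,0,0],[0,0,0]]]' 60
cat > nav.py <<'E'
# usage: nav.py tx ty z heading noseup : scoop-origin goal in TRAY frame (z above bench); gives shift/turn units
import sys
from fit3 import *
TR=np.array([546.8,-289.3,99.2])
def main(a):
    st=read_state();off=np.load("off.npy");t,yaw,nose,tilt,S=pred(st,off)
    th=np.radians(TR[2]);ex=np.array([np.cos(th),np.sin(th)]);ey=np.array([-ex[1],ex[0]])
    d=t[:2]-TR[:2]
    print("t",st["time"],"tcp",np.round(st["position"],1),"scoop world",np.round(t,1),"tray xy",np.round([d@ex,d@ey],1),"yaw",round(yaw,1),"nose",round(nose,1),"tilt",round(tilt,1),"F",np.round(st["contact_force"],1),"op",round(st["opening"],1))
    if a:
        g=np.r_[TR[:2]+ex*a[0]+ey*a[1],a[2]]; G,_=pose([0,0,0,a[3],a[4]])
        Tg=G*R.from_euler('xyz',off[3:],degrees=True).inv(); pg=g-Tg.apply(off[:3])
        T=R.from_euler('xyz',st["tcp_rot"],degrees=True)
        print("shift u",np.round((pg-st["position"])/30,2),"turn u",np.round(np.degrees((Tg*T.inv()).as_rotvec())/8,2))
main(list(map(float,sys.argv[1:])))
E
python3 nav.py -60 0 110 99.2 0
```

```text
[   0.9  -72.    44.9 -180.    -0.   -90.4]
time: 14.15
position: [569.6, -393.7, 168.2]
tcp_rot: [179.3, -0.0, 9.5]
contact_force: [-0.5, -0.0, -3.6]
opening: 23.7
t 14.15 tcp [ 569.6 -393.7  168.2] scoop world [ 558.7 -323.1  122.3] tray xy [-35.2  -6.4] yaw 99.9 nose -0.7 tilt 0.7 F [-0.5 -0.  -3.6] op 23.7
shift u [-0.11 -0.87 -0.44] turn u [ 0.09  0.01 -0.09]
```

```bash
python3 -m inch '[[255,[-0.05,-0.45,-0.2],[0.05,0,-0.05]],[255,[-0.05,-0.45,-0.2],[0.05,0,-0.05]],[255,[0,0,0],[0,0,0]],[255,[0,0,0],[0,0,0]]]'
python3 nav.py -60 0 110 99.2 0
cat > look.py <<'E'
import sys
from fit3 import *
cs=[Cam("scene"),Cam("side")];t,yaw,nose,tilt,S=pred()
tag=sys.argv[1]; doit=len(sys.argv)>2
ms=[]
for c in cs:
    u=c.proj(t)[0]; D=[]
    for n in("scoop","scoop_pan"):
        for d in trace(n,c.n):
            l,tt,w,h=d["bbox"]
            if l-10<u[0]<l+w+10 and tt-20<u[1]<tt+h+20 and w<170: D.append(d)
    ms.append(max(D,key=lambda d:d["confidence"])["pixels"].astype(np.float32) if D else None)
k=[i for i in(0,1) if ms[i] is not None]; print("masks",k)
P=S.apply(np.vstack(SC))+t
for c in cs:
    u=c.proj(t)[0];l=int(np.clip(u[0]-100,0,440));b=int(np.clip(u[1]-75,0,330)); c.save(f"{tag}_{c.n}.png",(l,b,l+200,b+150),4,pts=None if doit else P)
if k:
    p,f=fitscoop([cs[i] for i in k],[ms[i] for i in k],[*t,yaw,nose]);print("pred",np.round([*t,yaw,nose],1),"fit",np.round(p,1),round(f,3))
E
python3 look.py n
```

```text
time: 14.55
position: [566.3, -421.2, 154.1]
tcp_rot: [-179.7, -0.1, 8.5]
contact_force: [-0.8, 0.7, -3.7]
opening: 23.4
t 14.55 tcp [ 566.3 -421.2  154.1] scoop world [ 556.6 -349.7  109.5] tray xy [-61.2  -0. ] yaw 98.9 nose 0.3 tilt 0.3 F [-0.8  0.7 -3.7] op 23.4
shift u [0.   0.05 0.03] turn u [-0.03  0.    0.03]
masks [0]
pred [ 5.566e+02 -3.495e+02  1.096e+02  9.900e+01  2.000e-01] fit [ 556.7 -350.1  112.7   99.4   -0.9] 0.15
```

View pics/n_scene.png

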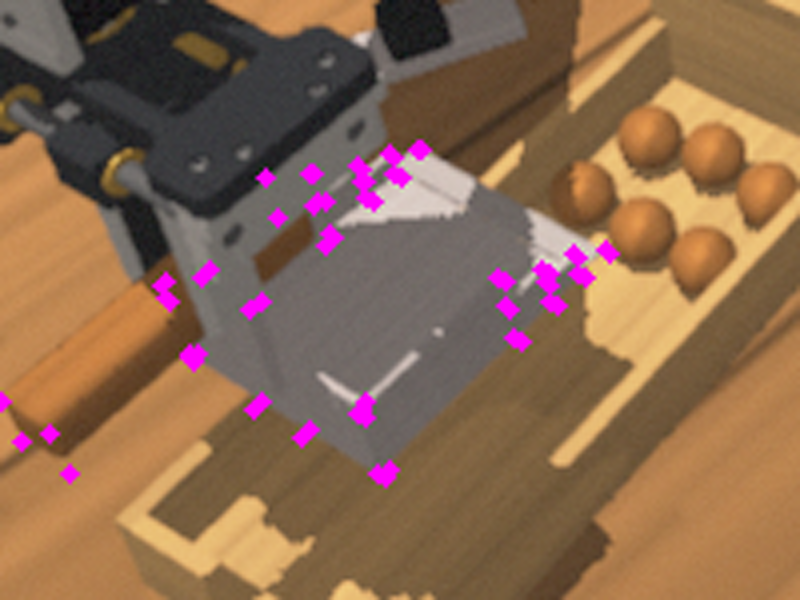

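View pics/n_side.png

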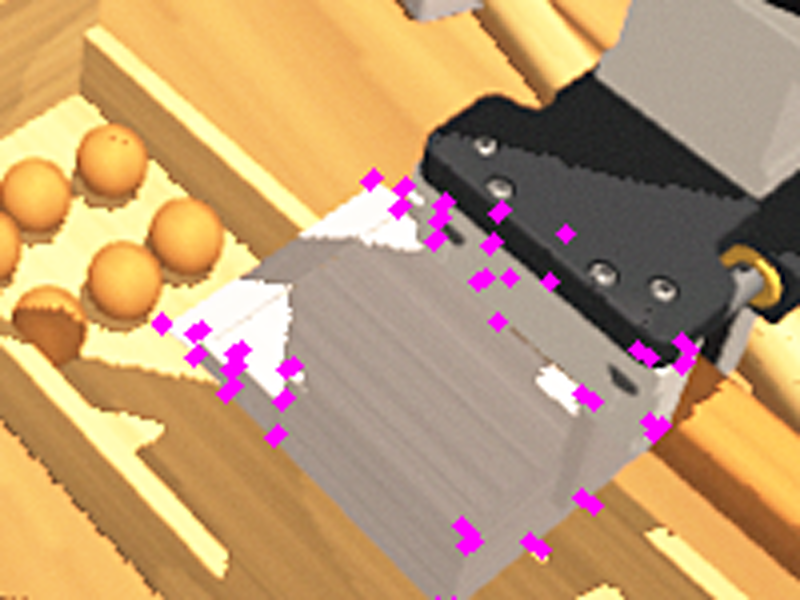

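```bash
python3 - <<'E'
from fit3 import *
off=np.load("off.npy");st=read_state();T=R.from_euler('xyz',st["tcp_rot"],degrees=True)
t,yaw,nose,tilt,S=pred(st,off)
Rm,_=pose([0,0,0,yaw+0.1,nose-0.8]);t=t+[0,0,2]
np.save("off.npy",np.r_[T.inv().apply(t-st["position"]),(T.inv()*Rm).as_euler('xyz',degrees=True)])
E
python3 -m inch '[[255,[0,0.03,-0.4],[0,0,0]],[255,[0,0,-0.5],[0,0,0]],[255,[0,0,-0.5],[0,0,0]],[255,[0,0,-0.4],[0,0,0]],[255,[0,0,0],[0,0,0]],[255,[0,0,0],[0,0,0]]]'
python3 nav.py -60 0 25 99.2 -1
```

```text
time: 15.45
position: [566.2, -417.6, 95.1]
tcp_rot: [-179.7, -0.1, 8.7]
contact_force: [0.1, -0.2, -3.2]
opening: 23.1
t 15.45 tcp [ 566.2 -417.6   95.1] scoop world [ 556.2 -346.1   52.5] tray xy [-57.5  -0.2] yaw 99.2 nose -0.5 tilt 0.5 F [ 0.1 -0.2 -3.2] op 23.1
shift u [ 0.   -0.07 -0.9 ] turn u [-0.06 -0.02 -0.  ]
```

```bash
python3 -m inch '[[255,[0,-0.05,-0.4],[-0.06,0,0]],[255,[0,0,-0.4],[0,0,0]],[255,[0,0,-0.15],[0,0,0]],[255,[0,0,0],[0,0,0]],[255,[0,0,0],[0,0,0]]]'
python3 nav.py -60 0 12 99.2 -1; python3 look.py o
```

```text
time: 15.95
position: [566.6, -419.6, 64.9]
tcp_rot: [179.7, -0.0, 8.7]
contact_force: [-0.8, 0.2, -4.8]
opening: 23.4
t 15.95 tcp [ 566.6 -419.6   64.9] scoop world [ 556.7 -348.5   21.6] tray xy [-60.   -0.3] yaw 99.2 nose -1.1 tilt 1.1 F [-0.8  0.2 -4.8] op 23.4
shift u [-0.01 -0.01 -0.32] turn u [ 0.01 -0.01 -0.  ]
masks [0, 1]
pred [ 556.8 -348.6   21.9   99.2   -1.1] fit [ 551.9 -348.4   17.8  100.2   -1.5] 0.679
```

View pics/o_scene.png

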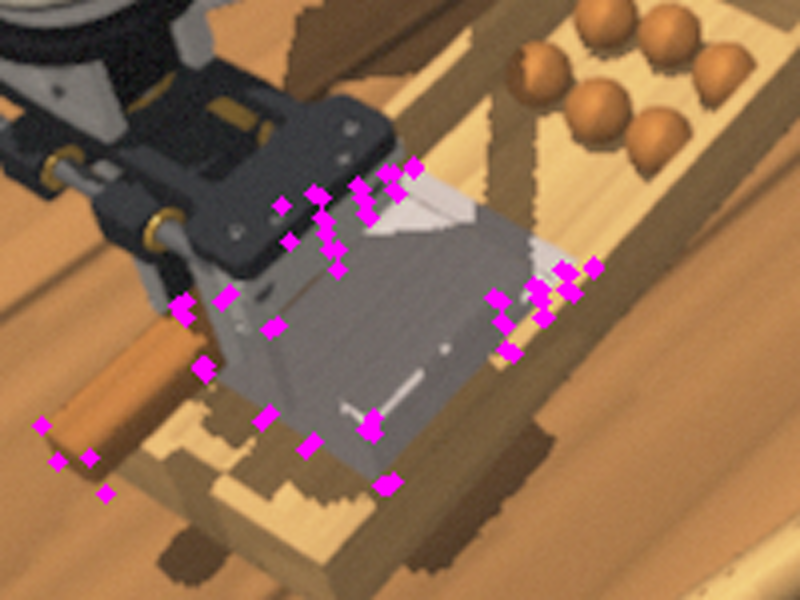

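View pics/o_side.png

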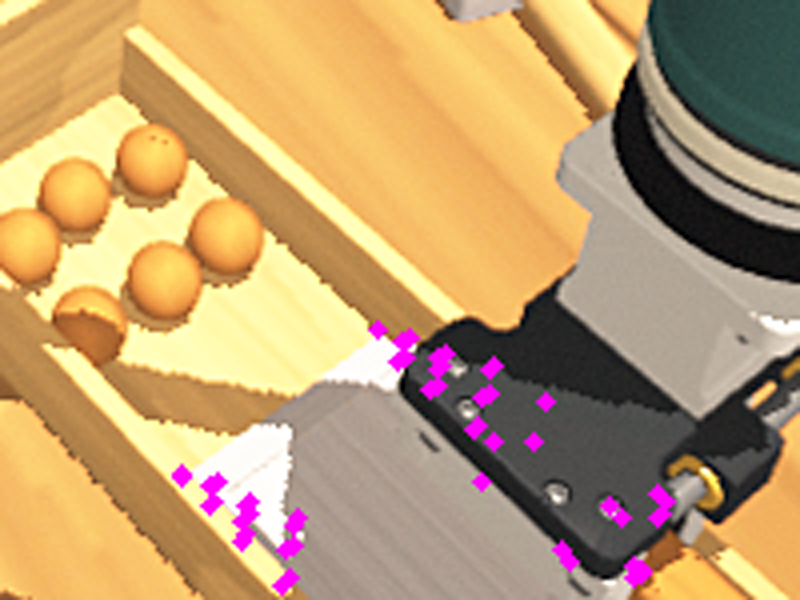

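```bash
python3 -m inch '[[255,[0,0,-0.3],[0,0,0]],[255,[0,0,0],[0,0,0]]]'; python3 nav.py -60 0 9 99.2 -1
python3 -m inch '[[255,[0,0,-0.1],[0,0,0]],[255,[0,0,0],[0,0,0]]]'; python3 nav.py -60 0 9 99.2 -1
```

```text
time: 16.45
position: [567.1, -420.0, 56.5]
tcp_rot: [179.6, -0.1, 8.7]
contact_force: [-0.0, 1.3, -4.0]
opening: 23.7
t 16.45 tcp [ 567.1 -420.    56.5] scoop world [ 557.2 -348.9   13.1] tray xy [-60.5  -0.7] yaw 99.2 nose -1.2 tilt 1.2 F [-0.   1.3 -4. ] op 23.7
shift u [-0.03  0.01 -0.14] turn u [ 0.02 -0.   -0.  ]
time: 16.65
position: [567.2, -420.1, 53.5]
tcp_rot: [179.6, -0.2, 8.7]
contact_force: [0.2, 0.3, -2.5]
opening: 23.1
t 16.65 tcp [ 567.2 -420.1   53.5] scoop world [ 557.4 -349.    10.1] tray xy [-60.7  -0.9] yaw 99.2 nose -1.2 tilt 1.2 F [ 0.2  0.3 -2.5] op 23.1
shift u [-0.03  0.01 -0.04] turn u [ 0.03  0.   -0.  ]
```

```bash
for i in 1; do python3 -m inch '[[255,[0,0,-0.07],[0,0,0]],[255,[0,0,0],[0,0,0]]]'; python3 nav.py -60 0 9 99.2 -1; done
```

```text
time: 16.85
position: [567.6, -420.6, 53.0]
tcp_rot: [179.5, -0.2, 8.7]
contact_force: [-0.1, 0.7, -1.7]
opening: 23.6
t 16.85 tcp [ 567.6 -420.6   53. ] scoop world [ 557.8 -349.6    9.5] tray xy [-61.3  -1.2] yaw 99.2 nose -1.3 tilt 1.3 F [-0.1  0.7 -1.7] op 23.6
shift u [-0.04  0.03 -0.03] turn u [ 0.03  0.01 -0.  ]
```

```bash
python3 -m inch '[[255,[0,0,-0.07],[0,0,0]],[255,[0,0,0],[0,0,0]]]'; python3 nav.py -60 0 9 99.2 -1
```

```text
time: 17.05
position: [567.7, -420.9, 52.6]
tcp_rot: [179.5, -0.3, 8.7]
contact_force: [-1.2, 1.0, 0.5]
opening: 23.7
t 17.05 tcp [ 567.7 -420.9   52.6] scoop world [ 558.  -350.     8.9] tray xy [-61.7  -1.3] yaw 99.2 nose -1.3 tilt 1.3 F [-1.2  1.   0.5] op 23.7
shift u [-0.05  0.04 -0.01] turn u [ 0.04  0.02 -0.  ]
```

```bash
python3 -m inch '[[255,[-0.07,0.3,-0.02],[0,0,0]],[255,[-0.06,0.3,-0.01],[0,0,0]],[255,[-0.05,0.3,-0.01],[0,0,0]],[255,[-0.05,0.3,-0.01],[0,0,0]],[255,[-0.05,0.3,-0.01],[0,0,0]],[255,[0,0,0],[0,0,0]]]'; python3 nav.py -20 0 9 99.2 -1; python3 look.py p
```

```text
time: 17.65
position: [560.4, -374.3, 54.1]
tcp_rot: [179.0, -0.5, 8.7]
contact_force: [0.8, -0.3, 0.2]
opening: 23.1
t 17.65 tcp [ 560.4 -374.3   54.1] scoop world [ 550.9 -303.6    9.9] tray xy [-14.8  -1.8] yaw 99.2 nose -1.8 tilt 1.8 F [ 0.8 -0.3  0.2] op 23.1
shift u [-0.02 -0.2  -0.06] turn u [ 0.09  0.06 -0.  ]
masks [0, 1]
pred [ 550.8 -304.1    9.5   99.2   -1.7] fit [ 547.1 -302.     7.1   99.1   -2.3] 0.709
```

View pics/p_scene.png

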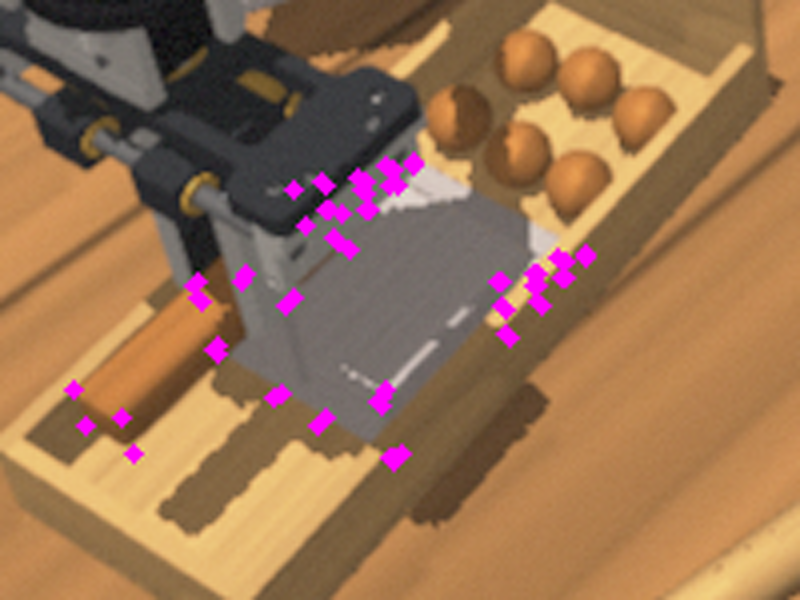

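View pics/p_side.png

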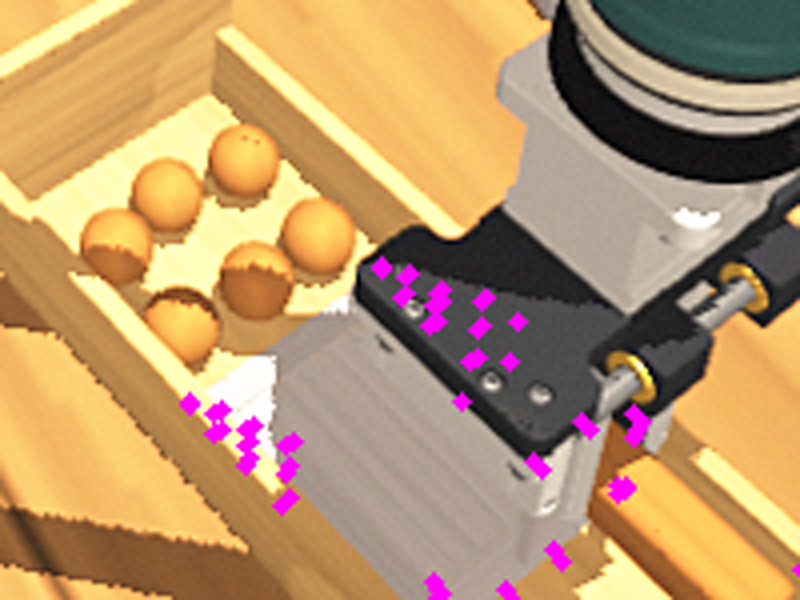

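```bash
python3 -m inch '[[255,[-0.06,0.2,-0.04],[0.05,0.02,0]],[255,[-0.06,0.2,-0.04],[0.04,0.02,0]],[255,[-0.05,0.2,-0.02],[0.02,0.01,0]],[255,[-0.05,0.2,-0.02],[0.02,0.01,0]],[255,[-0.05,0.2,-0.02],[0.02,0.01,0]],[255,[-0.04,0.2,-0.02],[0.02,0.01,0]],[255,[-0.04,0.2,-0.02],[0.02,0.01,0]],[255,[-0.04,0.2,-0.02],[0.02,0.01,0]]]'; python3 nav.py 50 0 8.5 99.2 -1; python3 look.py q 1
```

```text
time: 18.75
position: [550.4, -332.1, 51.9]
tcp_rot: [-180.0, -0.3, 8.4]
contact_force: [0.1, -3.3, 4.0]
opening: 23.5
t 18.75 tcp [ 550.4 -332.1   51.9] scoop world [ 541.  -260.7    9. ] tray xy [29.2  1.2] yaw 99.0 nose -0.8 tilt 0.8 F [ 0.1 -3.3  4. ] op 23.5
shift u [-0.06  0.7  -0.01] turn u [-0.03  0.02  0.03]
masks [0, 1]
pred [ 540.8 -259.5    9.1   99.    -0.7] fit [ 538.  -260.3    9.4   98.8    0. ] 0.662
```

View pics/q_scene.png

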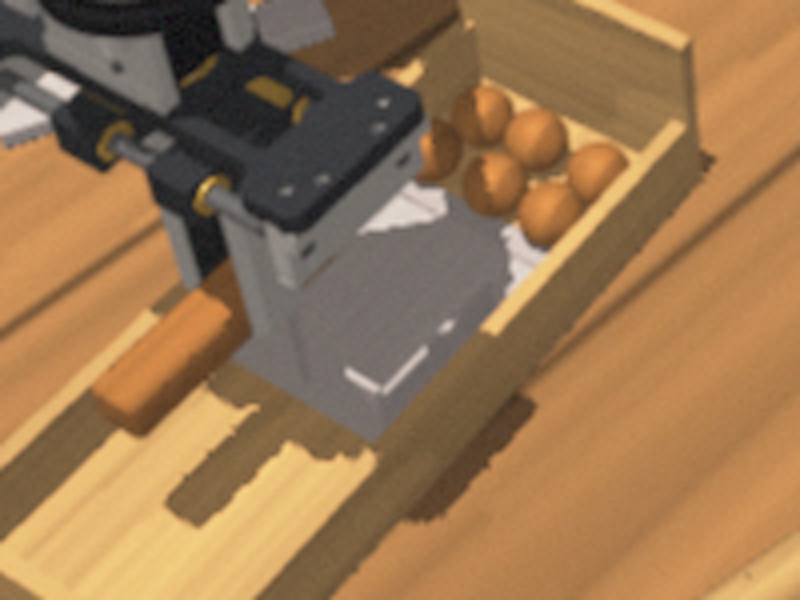

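View pics/q_side.png

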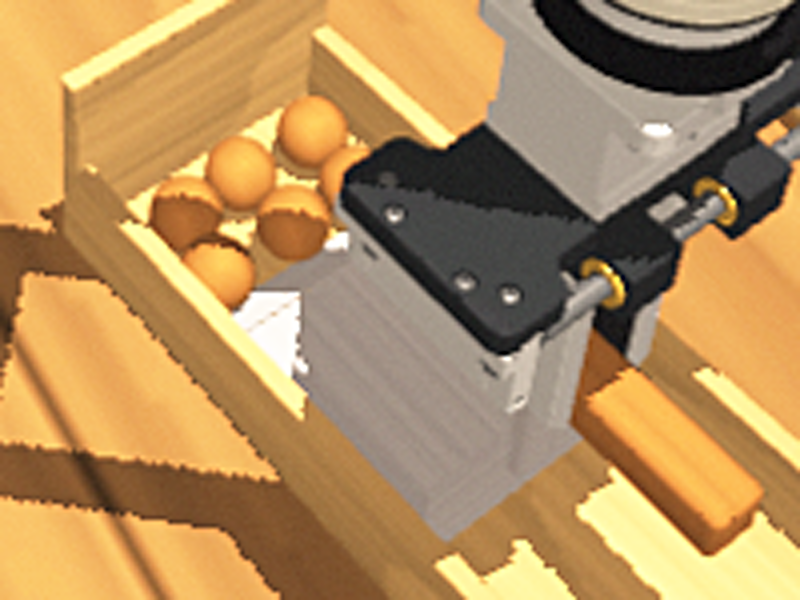

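```bash
python3 -m inch '[[255,[-0.04,0.2,-0.02],[0,0,0]],[255,[-0.04,0.2,-0.02],[0,0,0]],[255,[-0.04,0.2,-0.02],[0,0,0]],[255,[-0.04,0.2,-0.02],[0,0,0]],[255,[-0.04,0.2,-0.02],[0,0,0]],[255,[-0.03,0.2,-0.02],[0,0,0]]]'; python3 nav.py 85 0 8.5 99.2 -1; python3 look.py r 1
```

```text
time: 19.65
position: [545.2, -299.3, 52.1]
tcp_rot: [179.5, -0.6, 8.4]
contact_force: [0.8, -4.4, 5.4]
opening: 23.5
t 19.65 tcp [ 545.2 -299.3   52.1] scoop world [ 536.1 -228.2    8.6] tray xy [62.   0.8] yaw 98.9 nose -1.3 tilt 1.4 F [ 0.8 -4.4  5.4] op 23.5
shift u [-0.07  0.76 -0.01] turn u [0.03 0.06 0.04]
masks [0, 1]
pred [ 535.9 -226.8    8.6   98.9   -1.2] fit [ 534.2 -231.8    1.9   99.    -4.4] 0.747
```

View pics/r_scene.png

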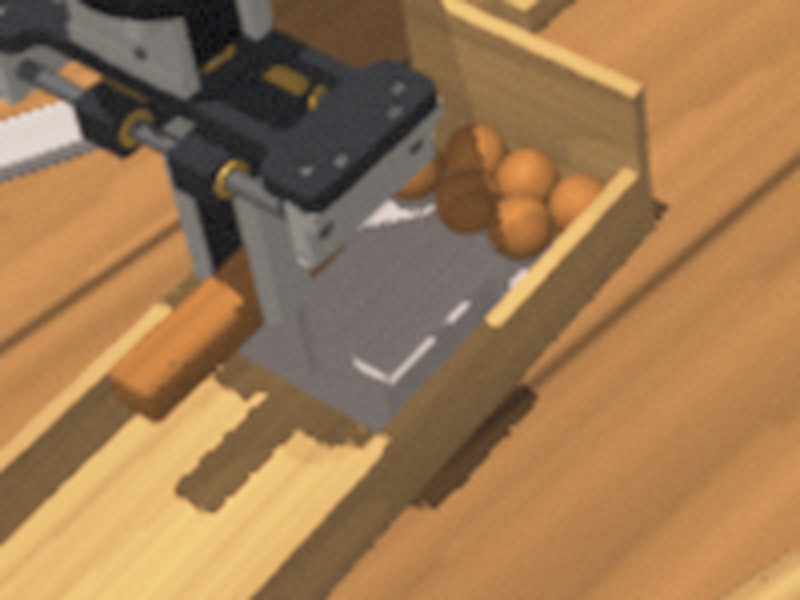

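View pics/r_side.png

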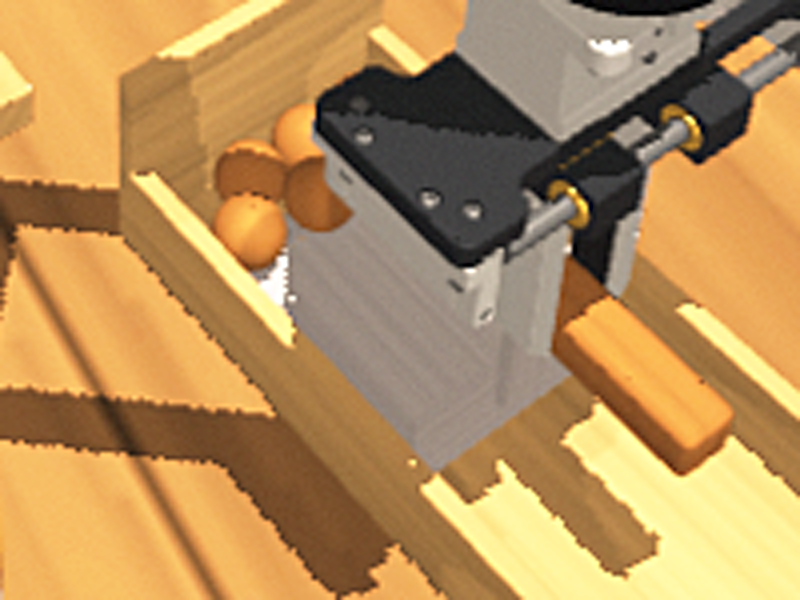

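```bash
python3 -m inch '[[255,[-0.05,0.2,-0.02],[0.02,0.02,0.01]],[255,[-0.05,0.2,-0.02],[0.02,0.02,0.01]],[255,[-0.04,0.2,-0.02],[0.02,0.01,0]],[255,[-0.04,0.2,-0.02],[0.02,0.01,0]],[255,[-0.03,0.15,-0.02],[0,0,0]]]'; python3 nav.py 93 0 8.5 99.2 -1; python3 look.py s 1
```

```text
time: 20.45
position: [541.1, -280.0, 54.3]
tcp_rot: [178.9, -0.5, 8.3]
contact_force: [0.9, -10.7, 5.2]
opening: 23.5
t 20.45 tcp [ 541.1 -280.    54.3] scoop world [ 532.1 -209.4   10. ] tray xy [81.2  1.8] yaw 98.8 nose -1.9 tilt 1.9 F [  0.9 -10.7   5.2] op 23.5
shift u [ 0.02  0.38 -0.09] turn u [0.1  0.06 0.05]
masks [0, 1]
pred [ 532.  -209.3   10.2   98.8   -1.9] fit [ 529.8 -210.3    7.7   98.6   -2.6] 0.86
```

View pics/s_scene.png

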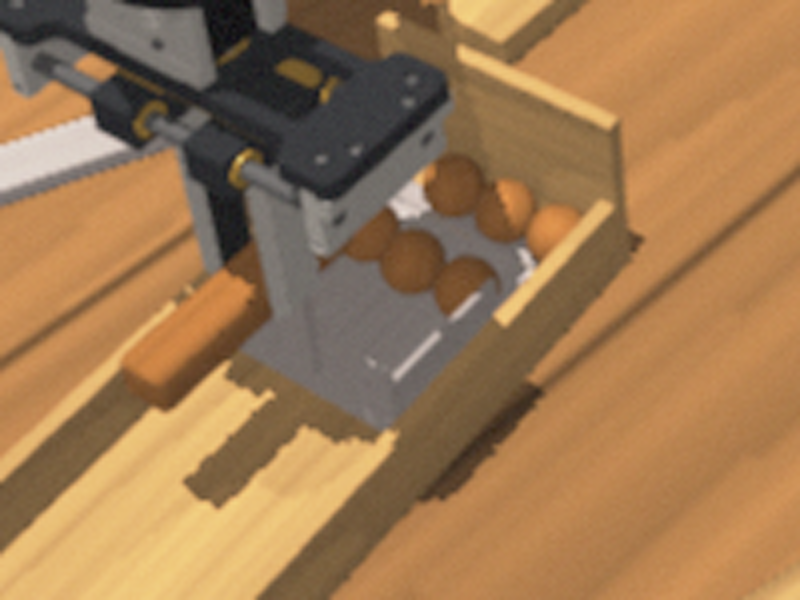

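View pics/s_side.png

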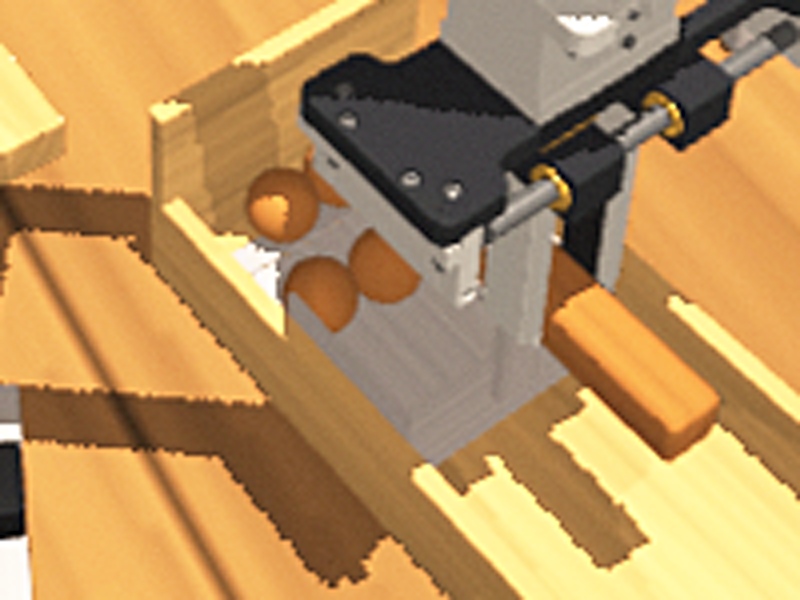

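```bash
python3 -m inch '[[255,[-0.01,0.2,-0.03],[0.03,0.02,0.01]],[255,[-0.02,0.2,-0.03],[0.03,0.02,0.01]],[255,[-0.02,0.15,-0.02],[0.02,0.01,0.01]]]'; python3 nav.py 94 0 8.5 99.2 -1; python3 look.py t 1
```

```text
time: 21.05
position: [540.6, -278.8, 57.3]
tcp_rot: [177.9, -0.3, 8.2]
contact_force: [1.1, -9.2, 3.8]
opening: 23.3
t 21.05 tcp [ 540.6 -278.8   57.3] scoop world [ 531.7 -208.9   11.8] tray xy [81.7  2.1] yaw 98.7 nose -2.9 tilt 2.9 F [ 1.1 -9.2  3.8] op 23.3
shift u [ 0.03  0.37 -0.19] turn u [0.23 0.06 0.06]
masks [0, 1]
pred [ 531.7 -208.9   11.8   98.7   -2.9] fit [ 528.1 -210.2    8.7   99.5   -3.8] 0.846
```

View pics/t_scene.png

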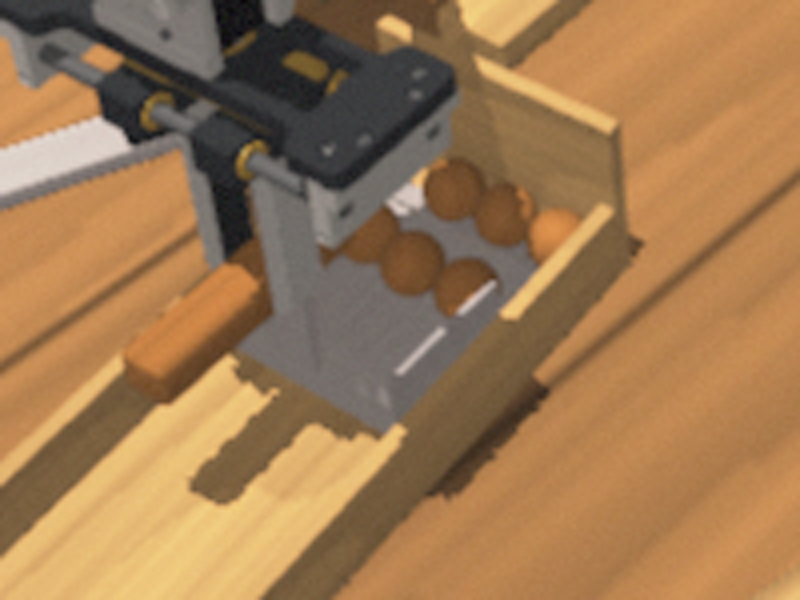

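View pics/t_side.png

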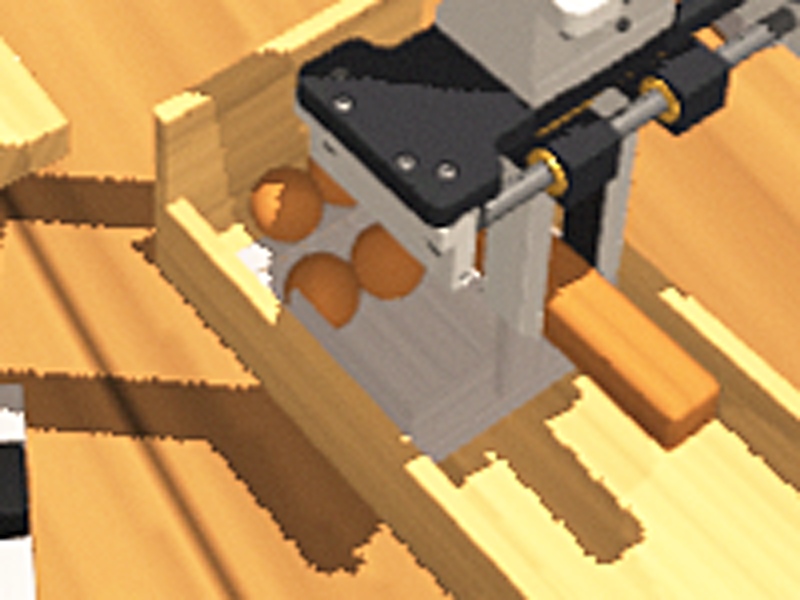

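```bash
python3 -m inch '[[255,[0.03,0.2,-0.15],[0.2,0.06,0.05]],[255,[0,0.4,-0.1],[0.15,0.05,0.03]],[255,[0,0.5,-0.08],[0.1,0.02,0.03]]]'; python3 nav.py 94 0 8.5 99.2 -1;python3 -m inch '[[255,[0.1,0.5,-0.08],[0.1,0.02,0]],[255,[-0.15,0.5,-0.08],[0.1,0.02,0]]]';  python3 nav.py 94 0 8.5 99.2 -1; python3 look.py u 1
```

```text
time: 21.65
position: [542.2, -276.8, 58.2]
tcp_rot: [178.1, 0.2, 8.5]
contact_force: [-4.1, -27.4, 13.2]
opening: 23.3
t 21.65 tcp [ 542.2 -276.8   58.2] scoop world [ 532.6 -206.9   12.9] tray xy [83.6  0.9] yaw 99.0 nose -2.7 tilt 2.7 F [ -4.1 -27.4  13.2] op 23.3
shift u [-0.02  0.3  -0.22] turn u [ 0.22 -0.01  0.03]
time: 21.85
position: [544.2, -264.1, 59.6]
tcp_rot: [177.8, -0.2, 8.0]
contact_force: [7.5, -18.2, 7.4]
opening: 23.3
t 21.85 tcp [ 544.2 -264.1   59.6] scoop world [ 535.5 -194.3   13.9] tray xy [95.6 -4. ] yaw 98.5 nose -3.0 tilt 3.0 F [  7.5 -18.2   7.4] op 23.3
shift u [-0.09 -0.12 -0.26] turn u [0.25 0.05 0.08]
masks [0, 1]
pred [ 535.7 -193.7   14.7   98.6   -3.1] fit [ 539.7 -208.    -1.    96.   -11.7] 0.909
```

View pics/u_scene.png

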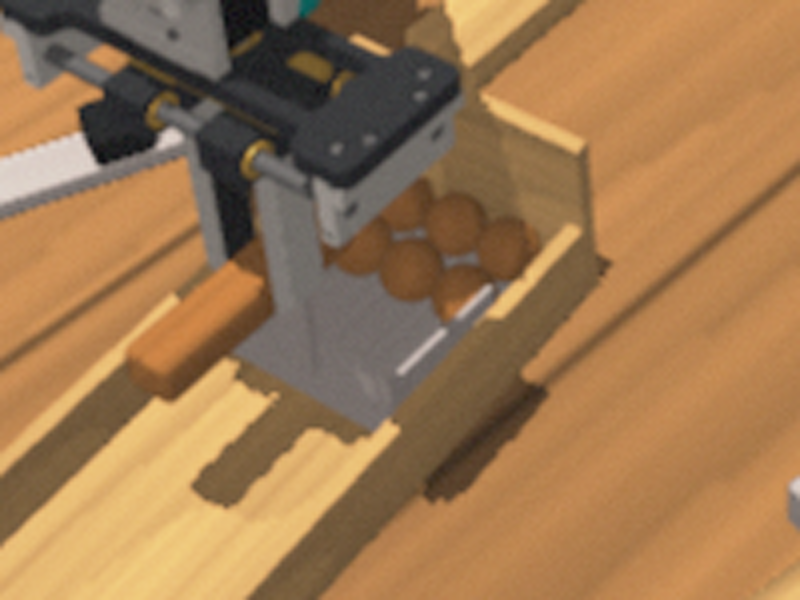

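View pics/u_side.png

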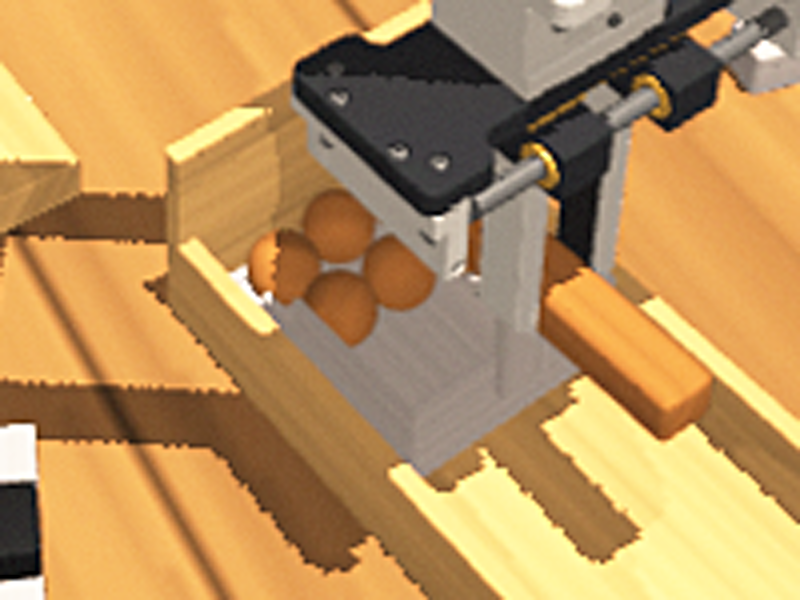

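```bash
python3 nav.py 93 -1 18 99.2 4;python3 nav.py 92 0 24 99.2 8
```

```text
t 22.15 tcp [ 544.5 -263.7   60.1] scoop world [ 535.7 -193.9   14.4] tray xy [95.9 -4.3] yaw 98.6 nose -3.0 tilt 3.0 F [  5.  -13.3   4.2] op 23.5
shift u [-0.04 -0.28 -0.18] turn u [0.87 0.15 0.08]
t 22.15 tcp [ 544.5 -263.7   60.1] scoop world [ 535.7 -193.9   14.4] tray xy [95.9 -4.3] yaw 98.6 nose -3.0 tilt 3.0 F [  5.  -13.3   4.2] op 23.5
shift u [-0.05 -0.39 -0.16] turn u [1.36 0.23 0.08]
```

```bash
python3 -m inch '[[255,[-0.02,-0.08,-0.05],[0.25,0.05,0.02]],[255,[-0.02,-0.08,-0.04],[0.35,0.06,0.02]],[255,[-0.02,-0.08,-0.04],[0.35,0.06,0.02]],[255,[-0.02,-0.08,-0.02],[0.35,0.06,0.02]],[255,[0,0,0],[0,0,0]]]'; python3 nav.py 92 0 24 99.2 8; python3 look.py v 1
```

```text
time: 22.65
position: [541.9, -272.5, 49.7]
tcp_rot: [-171.2, 0.0, 8.7]
contact_force: [-0.6, -2.3, 8.8]
opening: 23.3
t 22.65 tcp [ 541.9 -272.5   49.7] scoop world [ 531.  -195.6   18.3] tray xy [95.1  0.6] yaw 99.3 nose 8.0 tilt 8.0 F [-0.6 -2.3  8.8] op 23.3
shift u [ 0.03 -0.1   0.19] turn u [-0.   -0.01 -0.01]
masks [0, 1]
pred [ 530.8 -195.2   18.3   99.3    7.9] fit [ 530.1 -196.4   18.6   99.1    7.8] 1.058
```

View pics/v_scene.png

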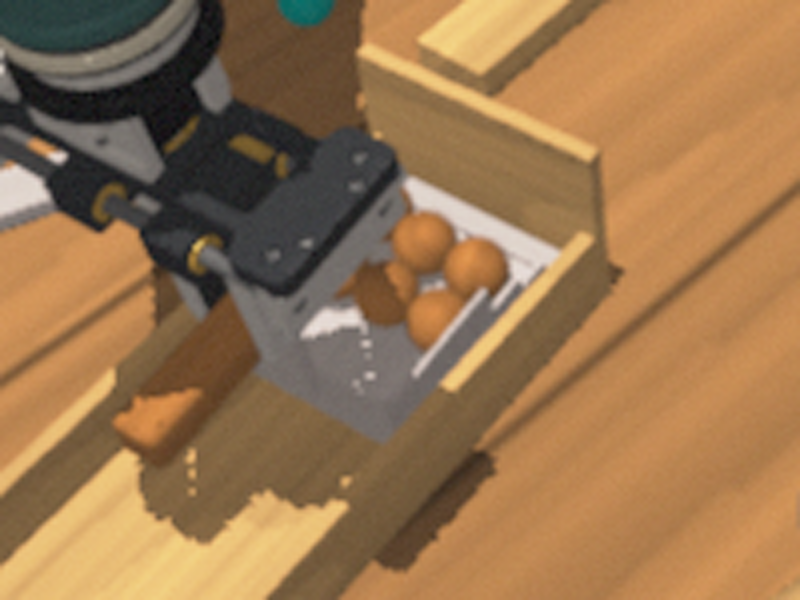

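View pics/v_side.png

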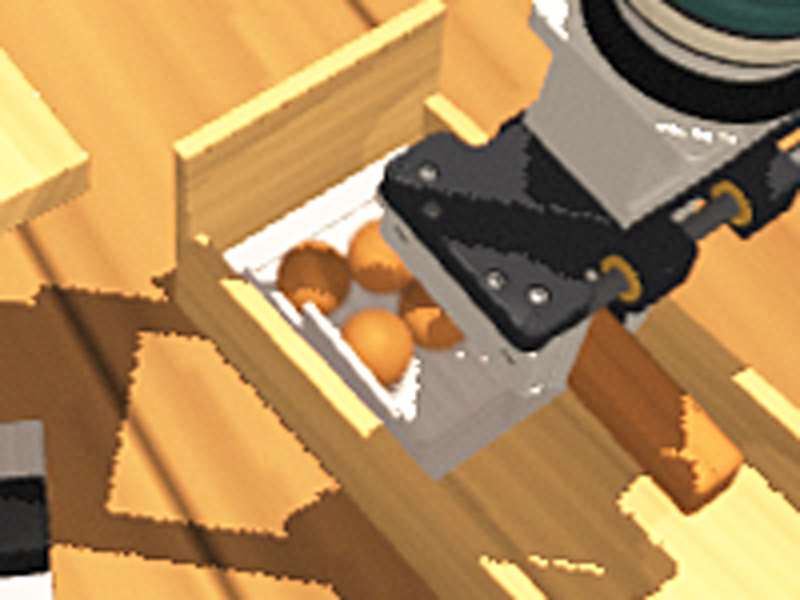

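```bash
python3 -m inch '[[255,[0.02,-0.08,0.15],[0,0,0]],[255,[0.01,-0.06,0.25],[0,0,0]],[255,[0,0,0.3],[0,0,0]],[255,[0,0,0.35],[0,0,0]],[255,[0,0,0.35],[0,0,0]],[255,[0,0,0.35],[0,0,0]],[255,[0,0,0.2],[0,0,0]],[255,[0,0,0],[0,0,0]]]'; python3 nav.py 88 0 160 99.2 6; python3 look.py w 1
```

```text
time: 23.75
position: [538.1, -272.2, 105.5]
tcp_rot: [-170.8, 0.7, 9.0]
contact_force: [-0.2, -2.1, -4.3]
opening: 23.5
t 23.75 tcp [ 538.1 -272.2  105.5] scoop world [ 526.4 -195.1   74.6] tray xy [96.2  5.1] yaw 99.4 nose 8.4 tilt 8.5 F [-0.2 -2.1 -4.3] op 23.5
shift u [ 0.17 -0.2   2.95] turn u [-0.28 -0.15 -0.04]
masks [0, 1]
pred [ 526.3 -195.5   73.7   99.4    8.4] fit [ 524.7 -196.    72.1   99.7    8.1] 0.831
```

View pics/w_scene.png

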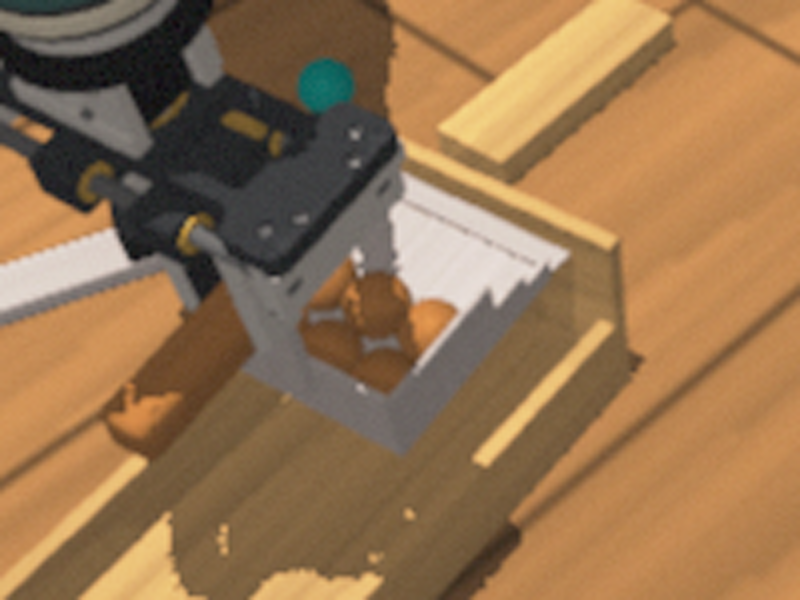

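View pics/w_side.png

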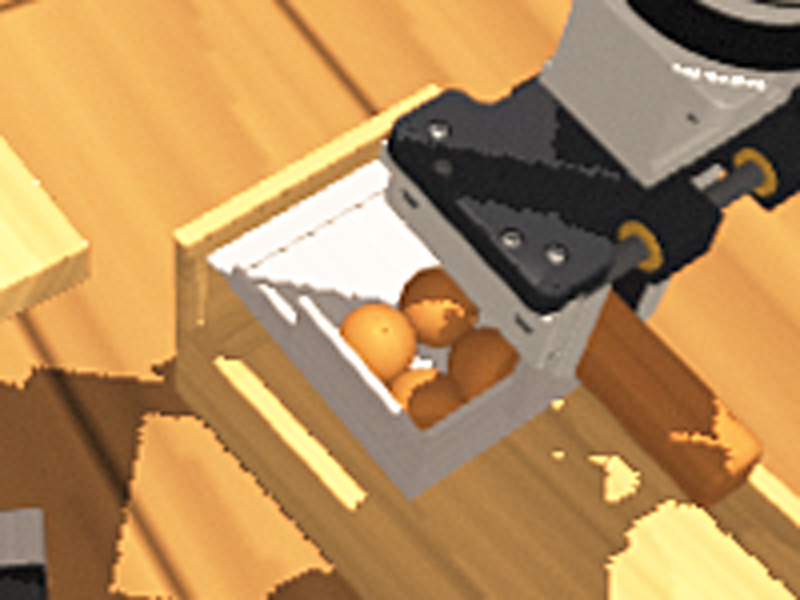

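```bash
python3 -m inch '[[255,[0.08,-0.2,0.2],[0,-0.05,0]],[255,[0.05,-0.1,0.4],[0,-0.05,0]],[255,[0,0,0.5],[0,0,0]],[255,[0,0,0.5],[0,0,0]],[255,[0,0,0.5],[0,0,0]],[255,[0,0,0.4],[0,0,0]],[255,[0,0,0.2],[0,0,0]],[255,[0,0,0],[0,0,0]]]'; python3 nav.py 88 0 160 99.2 7; python3 look.py x 1
```

```text
time: 24.85
position: [539.0, -276.3, 188.0]
tcp_rot: [-170.0, 0.2, 9.1]
contact_force: [0.2, -0.1, -5.0]
opening: 23.4
t 24.85 tcp [ 539.  -276.3  188. ] scoop world [ 527.4 -198.8  158.3] tray xy [92.4  4.7] yaw 99.6 nose 9.2 tilt 9.3 F [ 0.2 -0.1 -5. ] op 23.4
shift u [ 0.15 -0.08  0.16] turn u [-0.27 -0.08 -0.05]
masks [0, 1]
pred [ 526.9 -198.5  157.    99.6    9.3] fit [ 526.  -199.5  155.8   99.5    9. ] 0.705
```

View pics/x_scene.png

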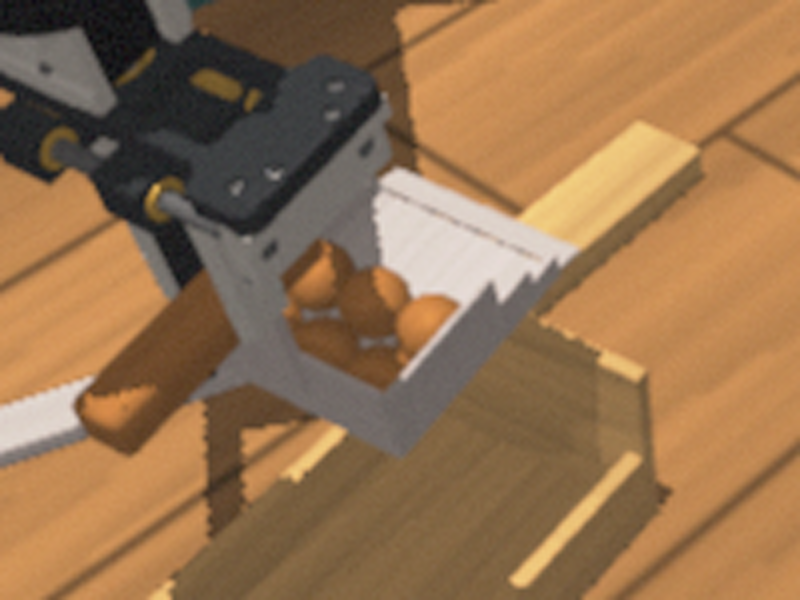

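View pics/x_side.png

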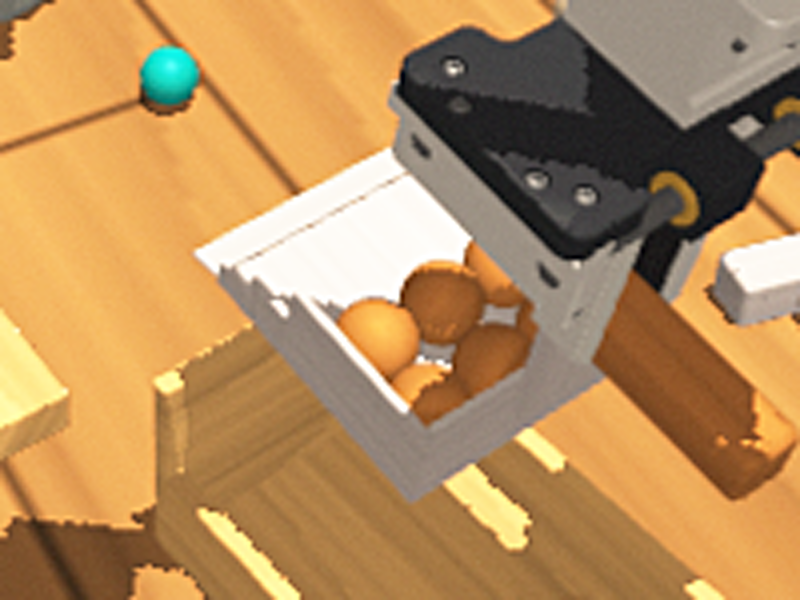

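```bash
python3 -m inch '[[255,[0,0.1,0],[-0.03,0,0]],[255,[0,0.2,0],[-0.03,0,0]],[255,[0,0.3,0],[-0.03,0,0]],[255,[0,0.4,0],[-0.03,0,0]],[255,[0,0.5,0],[-0.03,0,0]],[255,[0,0.5,0],[-0.02,0,0]],[255,[0,0.5,0],[-0.02,0,0]],[255,[0,0.5,0],[0,0,0]],[255,[0,0.5,0],[0,0,0]],[255,[0,0.5,0],[0,0,0]],[255,[0,0.5,0],[0,0,0]],[255,[0,0.5,0],[0,0,0]],[255,[0,0.5,0],[0,0,0]],[255,[0,0.5,0],[0,0,0]],[255,[0,0.5,0],[0,0,0]],[255,[0,0.5,0],[0,0,0]],[255,[0,0.5,0],[0,0,0]]]'; python3 nav.py
```

```text
time: 26.85
position: [536.7, -29.7, 184.6]
tcp_rot: [-171.3, 0.7, 9.1]
contact_force: [0.0, 0.6, -4.6]
opening: 23.2
t 26.85 tcp [536.7 -29.7 184.6] scoop world [524.9  47.1 153.1] tray xy [335.6 -32.1] yaw 99.5 nose 7.9 tilt 8.0 F [ 0.   0.6 -4.6] op 23.2
```

```bash
python3 -m inch '[[255,[0,0.5,0.03],[0,0,0]],[255,[0,0.5,0.03],[0,0,0]],[255,[0,0.5,0.03],[0,0,0]],[255,[0,0.5,0.03],[0,0,0]],[255,[0,0.5,0.03],[0,0,0]],[255,[0,0.5,0.02],[0,0,0]],[255,[0,0.5,0],[0,0,0]],[255,[0,0.5,0],[0,0,0]],[255,[0,0.5,0],[0,0,0]],[255,[0,0.5,0],[0,0,0]],[255,[0,0.5,0],[0,0,0]],[255,[0,0.5,0],[0,0,0]],[255,[0,0.45,0],[0,0,0]],[255,[0,0.35,0],[0,0,0]],[255,[0,0.25,0],[0,0,0]],[255,[0,0.15,0],[0,0,0]],[255,[0,0.05,0],[0,0,0]],[255,[0,0,0],[0,0,0]],[255,[0,0,0],[0,0,0]]]'; python3 nav.py; python3 look.py y 1
```

```text
time: 28.75
position: [535.7, 208.9, 189.4]
tcp_rot: [-171.3, 0.9, 9.2]
contact_force: [-0.9, -0.3, -3.5]
opening: 23.5
t 28.75 tcp [535.7 208.9 189.4] scoop world [523.7 285.6 157.8] tray xy [571.2 -69.1] yaw 99.6 nose 7.9 tilt 7.9 F [-0.9 -0.3 -3.5] op 23.5
masks [0, 1]
pred [523.7 285.5 157.9  99.6   7.9] fit [522.1 285.3 155.1  99.9   7.1] 0.549
```

View pics/y_scene.png

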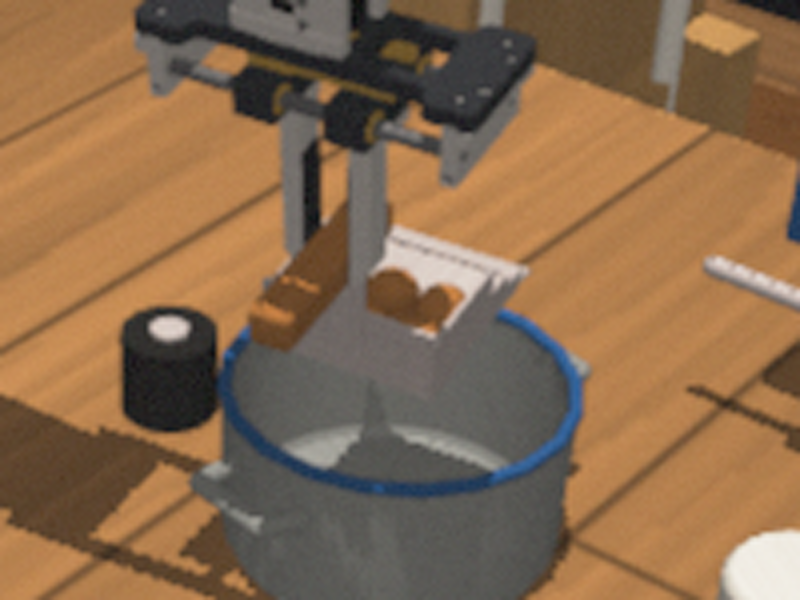

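View pics/y_side.png

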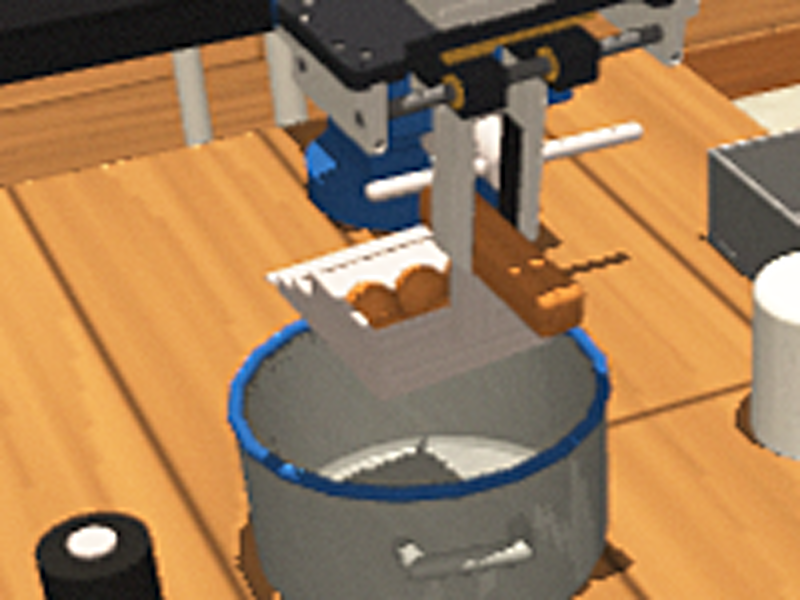

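```bash
python3 -m inch '[[255,[0.02,-0.03,0],[-0.1,-0.02,0]],[255,[0.02,-0.03,0],[-0.1,-0.02,0]],[255,[0,0,0],[-0.1,-0.02,0]],[255,[0,0,0],[-0.1,-0.02,0]],[255,[0,0,0],[-0.05,-0.02,0]],[255,[0,0,0],[0,0,0]],[255,[0,0,0],[0,0,0]],[255,[0,0,0],[0,0,0]],[255,[0,0,0],[0,0,0]],[255,[0,0,0],[0,0,0]],[255,[0,0,0],[0,0,0]]]'; python3 nav.py; python3 look.py z 1; python3 nav.py; python3 - <<'E'
from h import *
for n in("scene","side","wrist"):
    c=Cam(n);c.save(f"z2_{n}.png")
    for d in trace("ball0",n): print(n,round(d["confidence"],2),d["bbox"])
E
cd pics; python3 -c "
import cv2,numpy as np
a=cv2.imread('z2_scene.png');b=cv2.imread('z2_wrist.png');cv2.imwrite('z3.png',cv2.resize(np.hstack([a,b]),(800,300)))"
```

```text
time: 30.15
position: [536.8, 207.4, 189.6]
tcp_rot: [-175.3, 0.6, 9.2]
contact_force: [-0.3, 0.6, -4.1]
opening: 23.6
t 30.15 tcp [536.8 207.4 189.6] scoop world [525.3 281.8 152.7] tray xy [567.2 -70.1] yaw 99.7 nose 3.9 tilt 4.0 F [-0.3  0.6 -4.1] op 23.6
masks [0, 1]
pred [525.3 281.8 152.7  99.7   3.9] fit [524.8 280.9 150.5 100.    4.3] 0.501
t 30.45 tcp [536.8 207.4 189.6] scoop world [525.3 281.9 152.7] tray xy [567.3 -70.1] yaw 99.7 nose 3.9 tilt 4.0 F [-0.2 -0.5 -3.9] op 23.8
scene 0.68 [211.0, 247.3, 58.6, 47.0]
scene 0.67 [325.8, 270.6, 14.3, 15.6]
scene 0.58 [354.4, 168.9, 11.8, 12.8]
scene 0.58 [173.9, 266.8, 12.3, 8.3]
scene 0.52 [367.8, 175.3, 9.3, 6.9]
side 0.62 [230.5, 376.5, 21.6, 20.6]
side 0.45 [241.8, 174.5, 12.0, 6.7]
side 0.45 [316.0, 265.8, 16.1, 13.8]
side 0.43 [253.2, 169.0, 15.9, 14.0]
wrist 0.93 [346.3, 187.2, 49.5, 44.0]
wrist 0.81 [305.3, 186.7, 44.3, 25.3]
wrist 0.8 [113.5, 416.5, 25.8, 24.3]
wrist 0.77 [305.9, 146.3, 47.1, 44.7]
wrist 0.75 [261.2, 142.4, 46.6, 46.4]
wrist 0.74 [255.7, 191.4, 43.1, 42.2]
wrist 0.71 [356.4, 144.1, 42.2, 46.7]
```

View pics/z2_scene.png

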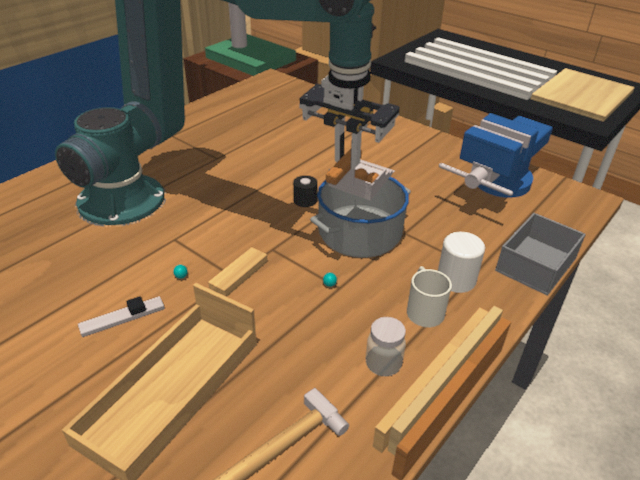

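View pics/z2_wrist.png

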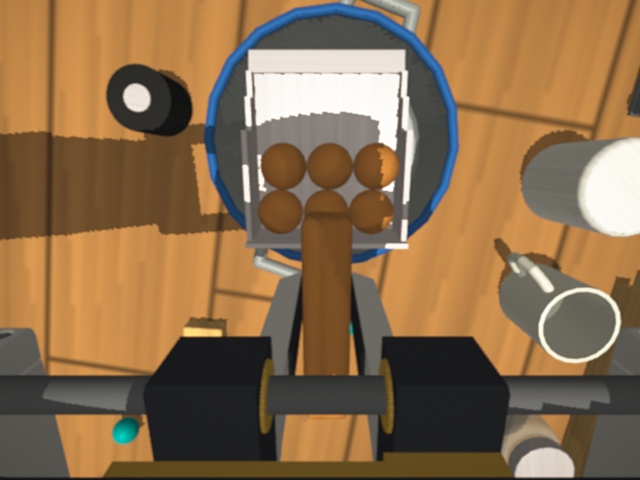

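View pics/z_side.png

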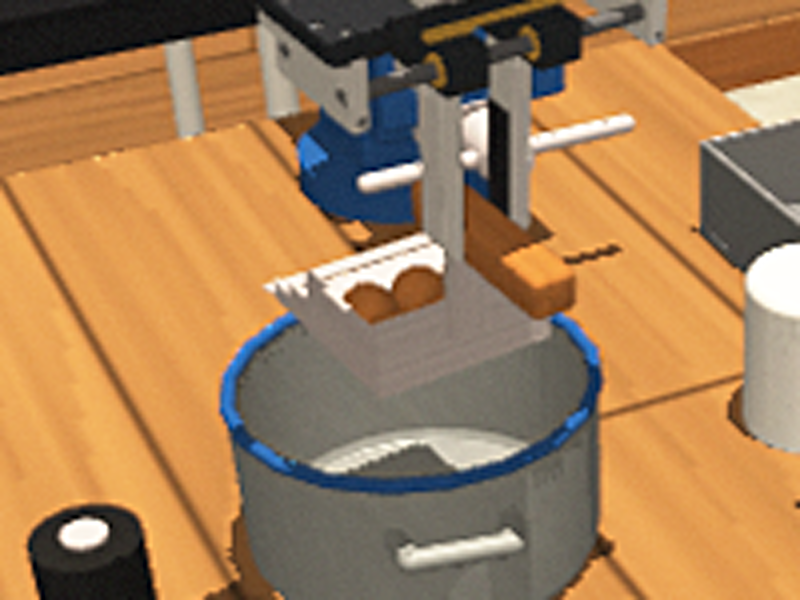

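All six balls are in the pan: the wrist view shows two rows at about (330,165) and (325,210). The tray is empty and the pan is over the middle of the pot. Handing in.

```bash
python3 - <<'E'
from station import *
s=read_state();print(s["dq"],s["opening"]);print(close_job())
E
```

```text
[ 0.00508311  0.00961475 -0.12745374 -0.0239558   0.04174363  0.02290826] 23.70552032462097
the job is handed in; nothing more can be done
None
```

I picked up the scoop and pushed it along the tray floor to the end wall. All six wooden balls went in. I then carried it, slightly nose-up, to the pot and handed the job in at about 30.6 s, still holding it there.

**Last checks, all passing:**
- **Balls:** the wrist picture showed all six in the pan, and the scene picture showed the tray empty.
- **Scoop position:** pan centre about 1–2 mm from the pot's measured axis, underside about 150 mm above the bench.
- **Level and steady:** tilt about 4°, joints practically still.
- **Grip:** fingers at 23.7 mm on the 24 mm handle, gripping at 60 N.
- **Surroundings:** the pot and bystanders looked unmoved; I compared them by eye, not by measurement.

**What failed or disagreed:**
- **First grasp:** it closed above the handle without contact. The pictures put the real fingertips about 27 mm above the reported TCP, so I went by the pictures and the second grasp held.
- **Last row of balls:** it jammed against the end wall, and a harder push of up to about 27 N got it in.
- **Pose fits in the tray:** the scoop fits from the camera outlines were poor there because the tray walls hid part of it, so I relied on the arm's own readings and the contact force.

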